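# Spoon two bearing balls into the weighing dish

### The job

Weigh two of the three steel balls: with the wooden-handled spoon, take the balls one at a time from the low end of the feed rail and tip each into the dish of the balance before fetching the next, leaving the third ball on the rail. Then put the spoon back in its stand as it was. Do not touch the balls with the gripper fingers, and leave the other things on the bench where they are.

Things in the scene. Friction and masses are not known exactly. Their poses are not given: they have to be found in the camera images.
- spoon_grip (a point): Centre of the loose spoon's straight wooden handle, where to grip it (14 mm wide along y, 16 thick, 70 long; spoon about 60 g). Axes as it stands in its stand: z up, x level towards the prongs. Handle and 6 mm stem are one line rising backwards along (-0.643, 0, 0.766), 50 deg above level. From here spoon_pocket is at (+70, 0, -67) mm, the heel's underside at (+62, 0, -79) mm.
- spoon_pocket (a point): Centre of a 20 mm ball lying in the spoon's open-fronted pocket (axes as spoon_grip): it lies on two 4 mm round prongs, axes 9 mm either side of the middle with open air between, against a back plate 10 mm behind; thin cheeks, 26 mm wide over all. Room for one ball only. Its underside is 10 mm below this point, the ball's too.
- spoon_tips (a point): Mid-way between the prong tips, 14 mm ahead of the pocket point along the prongs. In the attitude it has in its stand the prongs rise 10 deg to the tips, so a ball rolls back against the plate and stays. Tipping the spoon forward from there by 25 deg or more lets it roll out over the tips.
- feeder: Fixed aluminium feed rail. Origin on the bench under the lowest ball's centre (which is 55 mm up); x level, up-rail from the open low end; z up. The balls lie on a ridge 10 mm wide, 22 deep, rising 10 deg to +x; when the lowest is taken the next rolls down. Free air beside the ridge, down to an 8 mm base plate; guide wires at y +-12.5 mm start 16 mm up-rail of the lowest ball's centre.
- stop_top (a point): Top of the small plate that stops the lowest ball at the low end of the rail (10 mm wide, 2 thick, 5 mm above the ridge; axes as feeder), 11 mm before that ball's centre at the farthest. The prongs can pass on either side of stop and ridge, under the ball, moving along +x; the ball must be lifted clear of the stop before drawing back.
- bar (a point): Middle of the underside of a 30 mm square bar across the rail's low end, 165 mm above the bench (axes as feeder): x -15 to +15, y -130 to +130 mm from here, on 30 mm posts at y +-105 mm; the lowest ball is 30 mm to +x. A hand upright over the handle would strike it; leaned back to -x by about 35 deg it passes.
- ball1_center (a point): Centre of the lowest steel ball, 20 mm diameter, 33 g, resting against the stop at the start.
- ball2_center (a point): Centre of the second ball on the rail, same kind.
- ball3_center (a point): Centre of the third ball on the rail, same kind; it stays on the rail.
- dish (a point): Centre of the inner floor of the steel weighing dish, 56 mm above the bench: a fixed round bowl, 98 mm wide inside at its rim, which stands 26 mm above this point. The grey balance under it (46 mm high) reaches 130 mm to -x (display end), 70 mm to +x and 75 mm either side.
- stand_seat (a point): Point on the floor of the fixed aluminium spoon stand, 4 mm above the bench, where the underside of the spoon's heel rests; its axes equal the spoon's when it stands there. The pocket lies in a shallow tray: 52 mm wide inside, end wall 29.5 mm ahead, walls 16 mm high.
- stand_notch (a point): Bottom of the notch in the stand in which the spoon's stem rests: 17 mm wide, 36 mm behind the seat, about 37 mm above the stand's floor; its cheeks reach 52 mm above the floor.
- tape: Roll of brown tape, 84 mm across, 24 mm high, origin at underside centre. Leave alone.
- spool: White wire spool, 56 mm across, 40 mm high, origin at underside centre. Leave alone.
- driver: Screwdriver lying on the bench. Leave alone.
- offcut: Aluminium profile offcut 100 x 30 x 30 mm. Leave alone.
- carton: Small cardboard box 90 x 70 x 50 mm. Leave alone.
There are look-alikes about, which are no part of the job. What is shaped like the part that bears dish but turquoise is not meant.

How it is judged:
By the outcome, as a careful person would: the job done as asked, in the order asked, and still so for the second after the job is handed in, with the robot touching nothing.
It also fails if it takes over 72 s, if anything falls off the work surface, if the arm or the gripper's body presses on something with over 40 N, if the wrist force passes 120 N, or if a joint passes its speed limit or range.

### The arm

A 7-joint arm with a two-finger parallel gripper is mounted at the origin on the work surface. World frame = base frame: x ahead of the robot, y to its left, z up, the work surface at z = 0. Lengths are in m, angles in rad, forces in N, time in s.
With the tool pointing down it reaches from about 0.425 to 0.875 m from the base axis. Payload 8.4 kg.
Tool frame: the origin (TCP) lies on the centre line of the jaws, within the pads' length; the fingertips stand 11 mm ahead of it and the grasp point (between the pads) lies 8 mm behind it; z points along the fingers, y is the line along which they close (so a half turn about z gives the same grasp; the last joint's range is limited). The gripper opens to 87 mm and grips with 3 to 60 N. Pads are 19 mm wide; open, the fingers measure 117 mm over their backs; the gripper's body (75 mm by 190 mm) begins 51 mm behind the grasp point.
Start: joints at [-0.099, 0.333, 0.04, 1.465, -0.013, 1.343, -0.059], TCP at [0.65, -0, 0.208] pointing down, gripper open.
Joint ranges: [-2.58, 2.58], [-0.38, 2.09], [-1.3, 1.39], [0.25, 2.4], [-1.5, 4.64], [0.08, 2.09], [-2.65, 2.65]. Speed limits (rad/s): [2.22, 2.22, 2.79, 2.79, 3.14, 3.14, 3.14].

### API

Orientations are given as a 3x3 rotation matrix whose columns are the frame's x, y, z axes.
In Python, from rig import r, get_image, calibration, job gives the robot as it stands. The module is installed in compiled form; this text tells all that it offers.
- The arm moves only by the shell command python3 -m crank 'ROWS'. ROWS is JSON, a list of rows, each a list of 7 numbers: the shift along the tool's x, y, z in units of 50 mm (1.0 is 50 mm), then the turn, a rotation vector about the tool's x, y, z in units of 5 degrees (1.0 is 5 degrees), then the opening, from 0 (shut) to 1 (fully open). In form: [[dx, dy, dz, wx, wy, wz, gripper], ...]. A call has 1 to 20 rows; each row shifts and turns the commanded pose from where the row before left it, along the tool's axes as they then stand; what a row does not reach is not made up. A row lasts 1/10 s, in which the tool goes at most 50 mm and 8.59 degrees, less where a joint would pass 70% of its speed; a pose out of reach is approached as far as the arm can. A call is refused whole if a number of a shift passes 1 or a number of a turn 1, either way. A call with a gripper value outside its range is refused whole. The fingers move at their own pace and stop on an object; the grip force is fixed at half the most. Time passes only in rows, so rows that do not move let the fingers close. It gives the time, the measured TCP pose, the force, the opening and the grip force at its end, in the units of the state.
- r.observe(): the state, without advancing time (a new reading comes with each control period).
- get_image(name): name is "scene" or "side" or "wrist"; returns the picture (420x560x3 uint8, red, green, blue); there is no depth.
- calibration(name): a dict with "intrinsics" (3x3 intrinsics, pixels), "k1" (the pictures are not rectified: a ray, as slopes to the right and down, at radius r is drawn at 1 + k1 r^2 times it, then the intrinsics apply), "T" (4x4, takes a point from camera to world coordinates). Camera axes: x right, y up, looking along -z (the intrinsics and any distortion apply to the point x, -y, -z); pixel columns grow to the right and rows downward; lengths in m; the calibration is good to about 2 mm. A picture is of the moment at which its call begins: read the wrist's pose just before it. calibration takes no time and is no camera call; for the wrist camera it gives the pose at the moment of the call.
- job.finish_job(): hands the job in; it is judged then, once.
The state is a dict: "time_s": time; "joint_pos": joint angles; "qvel": joint speeds; "joint_torque": joint torques, N m; "position": TCP position; "tool_rot": TCP orientation; "contact_force": force on the tool from outside, world axes, zero at the start; "wrist_torque": the same for the moment, N m; "width": finger opening in m; "finger_force": force on a finger pad.
Only numpy, scipy, OpenCV 4.12 (cv2) and the standard library are available. Lean on these libraries where they do the work, as an engineer would, in place of code of your own. Each camera call takes 0.05 s, during which the arm holds its last target. There are 200 camera calls.

## Working session

There is one attempt and no reset: what is moved stays moved. The work goes in short steps, Python scripts to look and compute and a shell command to move; the robot and the scene stay as the last step left them, time stands still between calls to the robot, and variables do not carry over. Pictures are saved under pics/ and viewed, at most 10 in all, crops included, and the job is handed in when it is done.

```bash
mkdir -p pics
python3 - <<'E'
from rig import r,get_image,calibration
import cv2,numpy as np,json
s=r.observe();print(s['time_s'],s['position'],s['tool_rot'],s['width'])
for n in('scene','side','wrist'):
    c=calibration(n);print(n,np.array(c['intrinsics']).round(1).tolist(),c['k1'],np.array(c['T']).round(4).tolist())
    cv2.imwrite(f'pics/{n}0.png',cv2.resize(get_image(n)[:,:,::-1],(800,600),interpolation=cv2.INTER_CUBIC))
E
```

```text
0.0 [ 6.49519671e-01 -3.22698121e-05  2.06685881e-01] [[-9.74083055e-06  9.99998784e-01 -1.55938382e-03]
 [ 9.99999994e-01  9.57059536e-06 -1.09175667e-04]
 [-1.09160610e-04 -1.55938487e-03 -9.99998778e-01]] 0.08742121107215887
scene [[491.7, 0.0, 281.8], [0.0, 491.7, 208.8], [0.0, 0.0, 1.0]] 0.04777038461482215 [[0.5302, -0.7337, 0.425, 1.2763], [0.8479, 0.455, -0.2723, -0.5061], [0.0064, 0.5047, 0.8633, 1.6416], [0.0, 0.0, 0.0, 1.0]]
side [[544.6, 0.0, 281.4], [0.0, 544.6, 207.1], [0.0, 0.0, 1.0]] -0.09234658934372399 [[-0.9863, 0.1258, -0.1068, 0.3354], [-0.165, -0.7705, 0.6157, 0.9181], [-0.0048, 0.6249, 0.7807, 1.2871], [0.0, 0.0, 0.0, 1.0]]
wrist [[293.0, 0.0, 282.4], [0.0, 293.0, 214.8], [0.0, 0.0, 1.0]] 0.0036928686198111392 [[1.0, 0.0011, 0.0014, 0.6498], [-0.0015, 0.954, 0.2998, 0.0842], [-0.001, -0.2998, 0.954, 0.3833], [0.0, 0.0, 0.0, 1.0]]
```

View pics/scene0.png

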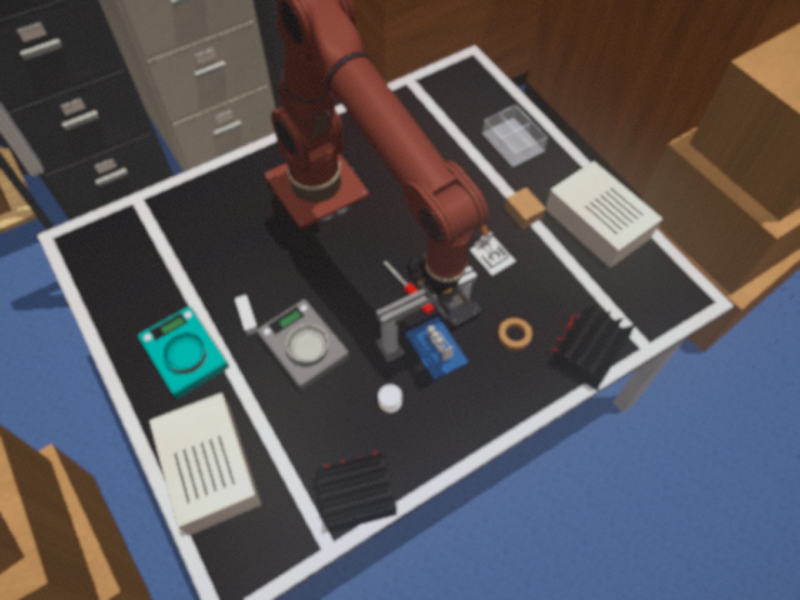

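View pics/side0.png

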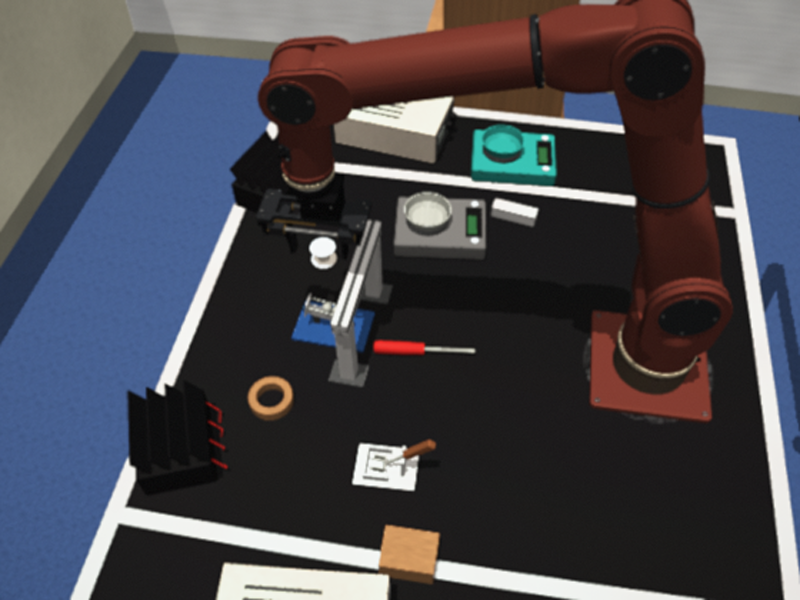

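The scene shows the grey balance dish at (307,345) and the feeder on a blue base at (437,345). The side view shows the spoon stand at (388,465) with the handle at (420,450). I'll locate these roughly and look at the enlarged details.

```bash
cat > h.py <<'E'
import numpy as np,cv2
from scipy.spatial.transform import Rotation as R
def ray(c,u,v):
    K=np.array(c['intrinsics']);d=np.array([(u-K[0,2])/K[0,0],(v-K[1,2])/K[1,1]]);s=d.copy()
    for _ in range(20): s=d/(1+c['k1']*(s@s))
    T=np.array(c['T']);v=T[:3,:3]@np.array([s[0],-s[1],-1]);return T[:3,3],v
def onz(c,u,v,z):
    o,d=ray(c,u,v);return o+d*(z-o[2])/d[2]
def proj(c,p):
    T=np.array(c['T']);q=T[:3,:3].T@(np.array(p)-T[:3,3]);s=np.array([q[0],-q[1]])/-q[2]
    s=s*(1+c['k1']*(s@s));K=np.array(c['intrinsics']);return s*[K[0,0],K[1,1]]+K[:2,2]
def tri(obs):
    A=np.zeros((3,3));b=np.zeros(3)
    for c,u,v in obs:
        o,d=ray(c,u,v);d=d/np.linalg.norm(d);P=np.eye(3)-np.outer(d,d);A+=P;b+=P@o
    p=np.linalg.solve(A,b);return p,[np.linalg.norm(proj(c,p)-[u,v]) for c,u,v in obs]
E
python3 - <<'E'
from h import *
from rig import calibration
S=calibration('side');C=calibration('scene');k=1/1.42857
for n,c,u,v,z in [('stand',S,388,465,0),('handle',S,420,450,.083),('balls',S,320,305,.055),('dish',S,428,212,.07),('dish',C,307,345,.07),('balls',C,437,342,.055),('stand',C,490,250,0.0),('barNear',S,348,372,0),('barFar',S,378,290,0),('tape',S,270,398,.012),('spool',S,322,250,.02),('drvtip',S,475,351,0),('drvend',S,377,347,.01),('carton',S,410,550,.05)]:
    print(n,onz(c,u*k,v*k,z).round(3))
import cv2
a=cv2.imread('pics/wrist0.png');b=cv2.imread('pics/side0.png');c=cv2.imread('pics/scene0.png')
f=lambda m,x,y,w,h:cv2.resize(m[y:y+h,x:x+w],(400,300),interpolation=cv2.INTER_CUBIC)
cv2.imwrite('pics/m1.png',np.vstack([np.hstack([cv2.resize(a,(400,300)),f(b,330,420,133,100)]),np.hstack([f(b,280,215,133,100),f(c,370,280,133,100)])]))
E
```

```text
stand [0.472 0.294 0.   ]
handle [0.414 0.298 0.083]
balls [ 0.663 -0.004  0.055]
dish [ 0.484 -0.284  0.07 ]
dish [ 0.491 -0.284  0.07 ]
balls [0.649 0.    0.055]
stand [0.464 0.305 0.   ]
barNear [0.585 0.11  0.   ]
barFar [ 0.565 -0.105  0.   ]
tape [0.717 0.199 0.012]
spool [ 0.703 -0.18   0.02 ]
drvtip [0.344 0.019 0.   ]
drvend [0.538 0.048 0.01 ]
carton [0.404 0.463 0.05 ]
```

View pics/m1.png

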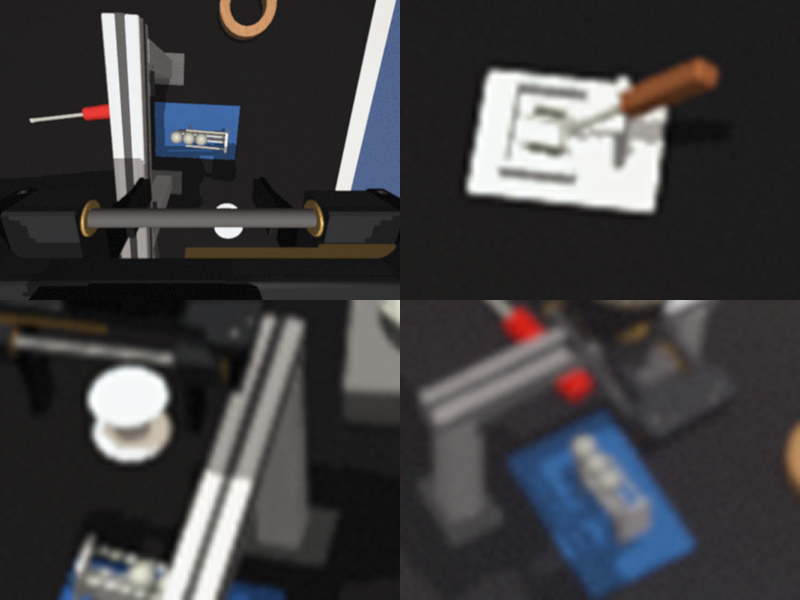

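The wrist view shows the rail's balls at about (177–201,140), beyond the bar, with the lowest next to the bar. The spoon handle points back towards the robot. I'll go up over the bar and across to the spoon, turn, and lean.

```bash
python3 -m crank '[[0,0,-0.8,0,0,1,1],[0,0,-0.9,0,0,1,1],[0,0,-0.4,0,0,1,1],[0,0,0,0,0,1,1],[0,0,0,0,0,1,1],[0,0,0,0,0,1,1],[0,0,0,0,0,1,1],[0,0,0,0,0,1,1],[0,0,0,0,0,1,1],[0,0,0,0,0,1,1],[0,0,0,0,0,1,1],[0,0,0,0,0,1,1],[0,0,0,0,0,1,1],[0,0,0,0,0,1,1],[0,0,0,0,0,1,1],[0,0,0,0,0,1,1],[0,0,0,0,0,1,1],[0,0,0,0,0,1,1]]'; python3 -m crank '[[-0.5,-0.5,0,0,0,0,1],[-0.5,-0.5,0,0,0,0,1],[-0.5,-0.5,0,0,0,0,1],[-0.5,-0.5,0,0,0,0,1],[-0.5,-0.5,0,0,0,0,1],[-0.5,-0.5,0,0,0,0,1],[-0.5,-0.5,0,0,0,0,1],[-0.5,-0.5,0,0,0,0,1],[-0.5,-0.5,0,0,0,0,1],[-0.5,-0.5,0,0,0,0,1],[-0.5,-0.5,0,0,0,0,1],[-0.4,-0.4,0,0,0,0,1]]'; python3 -m crank '[[0,0,0,0,1,0,1],[0,0,0,0,1,0,1],[0,0,0,0,1,0,1],[0,0,0,0,1,0,1],[0,0,0,0,1,0,1],[0,0,0,0,1,0,1],[0,0,0,0,1,0,1],[0,0,0,0,1,0,1],[0,0,0,0,0,0,1]]'
cat > snap.py <<'E'
import sys,json
from h import *
from rig import get_image,calibration,r
n,out=sys.argv[1],sys.argv[2]
c=calibration(n);im=get_image(n);cv2.imwrite(f'pics/{out}_raw.png',im[:,:,::-1])
json.dump({k:(np.array(v).tolist() if k!='k1' else v) for k,v in c.items()},open(f'pics/{out}.json','w'))
if len(sys.argv)>3:
    x,y,w,h=map(int,sys.argv[3].split(','));im=im[y:y+h,x:x+w]
    print('scale',800/w)
s=r.observe();print(s['position'],s['joint_pos'])
cv2.imwrite(f'pics/{out}.png',cv2.resize(im[:,:,::-1],(800,600),interpolation=cv2.INTER_CUBIC))
E
python3 snap.py wrist w1
```

```text
time_s: 1.95
position: [0.6498, 0.0, 0.3122]
tool_rot: [[1.0, -0.004, -0.001], [-0.004, -1.0, -0.0], [-0.001, 0.0, -1.0]]
contact_force: [0.2, -0.4, -0.6]
width: 0.087
finger_force: 0.0
time_s: 3.15
position: [0.3532, 0.2963, 0.3125]
tool_rot: [[1.0, 0.001, -0.0], [0.001, -1.0, 0.0], [-0.0, -0.0, -1.0]]
contact_force: [0.1, 0.7, -0.7]
width: 0.0869
finger_force: 0.0
time_s: 4.05
position: [0.3873, 0.3086, 0.317]
tool_rot: [[0.8, 0.012, 0.599], [0.022, -1.0, -0.009], [0.599, 0.021, -0.8]]
contact_force: [-0.2, -1.0, 0.3]
width: 0.0868
finger_force: 0.0
[0.38689679 0.30808075 0.31739314] [-0.25966928 -0.38053167 -0.72431699  2.02183069  0.32294823  1.07014331
 -2.65387697]
```

View pics/w1.png

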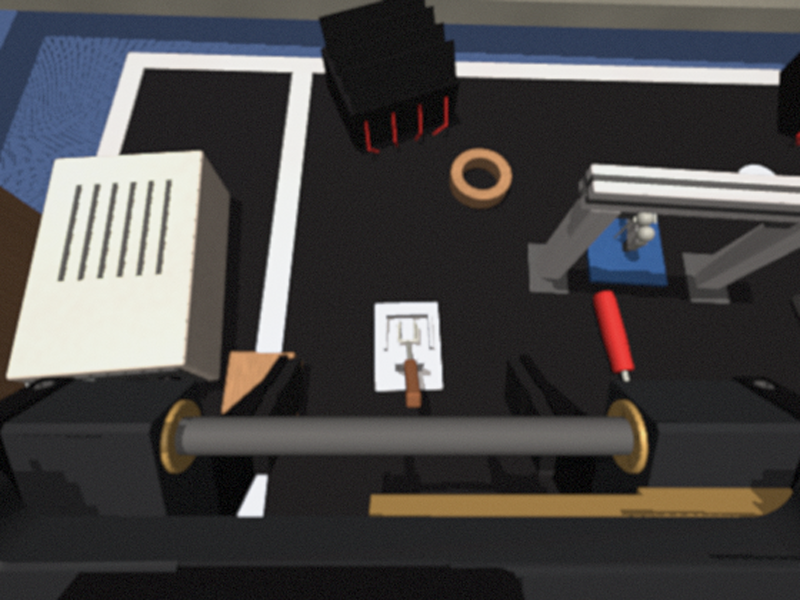

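The wrist view shows the stand at (375–442,303–390) with the spoon handle from (410,362) to (413,402), pointing straight back. Joint 7 is at its limit in this pose, so I'll use the half-turned grasp.

```bash
python3 - <<'E'
from h import *
import json
c=json.load(open('pics/w1.json'))
for n,u,v,z in [('c1',375,303,0.002),('c2',440,303,.002),('c3',442,390,.002),('c4',375,390,.002),('pocket',408,330,.016),('trayL',385,317,.02),('trayR',434,317,.02),('hlow',410,362,.06),('hend',413,402,.11),('driver',603,295,.01),('feedL',590,283,.004),('feedR',665,284,.004),('ball1',641,238,.055)]:
    print(n,onz(c,u*.7,v*.7,z).round(4))
E
python3 -m crank '[[0,0,0,0,0,-1,1],[0,0,0,0,0,-1,1],[0,0,0,0,0,-1,1],[0,0,0,0,0,-1,1],[0,0,0,0,0,-1,1],[0,0,0,0,0,-1,1],[0,0,0,0,0,-1,1],[0,0,0,0,0,-1,1],[0,0,0,0,0,-1,1],[0,0,0,0,0,-1,1],[0,0,0,0,0,-1,1],[0,0,0,0,0,-1,1],[0,0,0,0,0,-1,1],[0,0,0,0,0,-1,1],[0,0,0,0,0,-1,1],[0,0,0,0,0,-1,1],[0,0,0,0,0,-1,1],[0,0,0,0,0,-1,1]]' |head -2;  python3 -m crank '[[0,0,0,0,0,-1,1],[0,0,0,0,0,-1,1],[0,0,0,0,0,-1,1],[0,0,0,0,0,-1,1],[0,0,0,0,0,-1,1],[0,0,0,0,0,-1,1],[0,0,0,0,0,-1,1],[0,0,0,0,0,-1,1],[0,0,0,0,0,-1,1],[0,0,0,0,0,-1,1],[0,0,0,0,0,-1,1],[0,0,0,0,0,-1,1],[0,0,0,0,0,-1,1],[0,0,0,0,0,-1,1],[0,0,0,0,0,-1,1],[0,0,0,0,0,-1,1],[0,0,0,0,0,-1,1],[0,0,0,0,0,-1,1],[0,0,0,0,0,0,1]]'; python3 -c "
from rig import r
print(r.observe()['joint_pos'])"
```

```text
c1 [0.5301 0.3417 0.002 ]
c2 [0.5316 0.2581 0.002 ]
c3 [0.4206 0.2577 0.002 ]
c4 [0.4195 0.338  0.002 ]
pocket [0.4907 0.2994 0.016 ]
trayL [0.5056 0.3278 0.02  ]
trayR [0.5066 0.2677 0.02  ]
hlow [0.4418 0.2983 0.06  ]
hend [0.3935 0.297  0.11  ]
driver [0.5433 0.0487 0.01  ]
feedL [0.5623 0.0603 0.004 ]
feedR [ 0.5627 -0.0391  0.004 ]
ball1 [0.6019 0.0143 0.055 ]
time_s: 5.9
position: [0.3859, 0.3093, 0.3178]
time_s: 7.8
position: [0.386, 0.3095, 0.3177]
tool_rot: [[-0.802, -0.015, 0.597], [-0.023, 1.0, -0.006], [-0.597, -0.019, -0.802]]
contact_force: [-0.3, -0.3, -0.4]
width: 0.087
finger_force: 0.0
[-0.84995011 -0.30968471 -0.29970733  2.03839571  0.53433485  1.17435186
  0.28978281]
```

```bash
python3 snap.py wrist w2
python3 - <<'E'
from h import *
import json
from rig import calibration
c=json.load(open('pics/w1.json'));S=calibration('side')
print(tri([(c,411.5*.7,381*.7),(S,418.6*.7,449.2*.7)]))
print(tri([(c,410*.7,362*.7),(S,404.8*.7,454.2*.7)]))
print(tri([(c,413*.7,402*.7),(S,432.4*.7,444.3*.7)]))
E
```

```text
[0.38603096 0.3095755  0.31774414] [-0.84889447 -0.30970004 -0.30074343  2.03843587  0.53429669  1.173911
  0.28664062]
(array([0.41664145, 0.29761705, 0.08518351]), [np.float64(0.33071852237619315), np.float64(0.19216400855605648)])
(array([0.44079047, 0.29852007, 0.06109448]), [np.float64(0.5103409082946706), np.float64(0.3152669023675623)])
(array([0.39332176, 0.29696908, 0.10871003]), [np.float64(0.2358701160903752), np.float64(0.12805047875567768)])
```

View pics/w2.png

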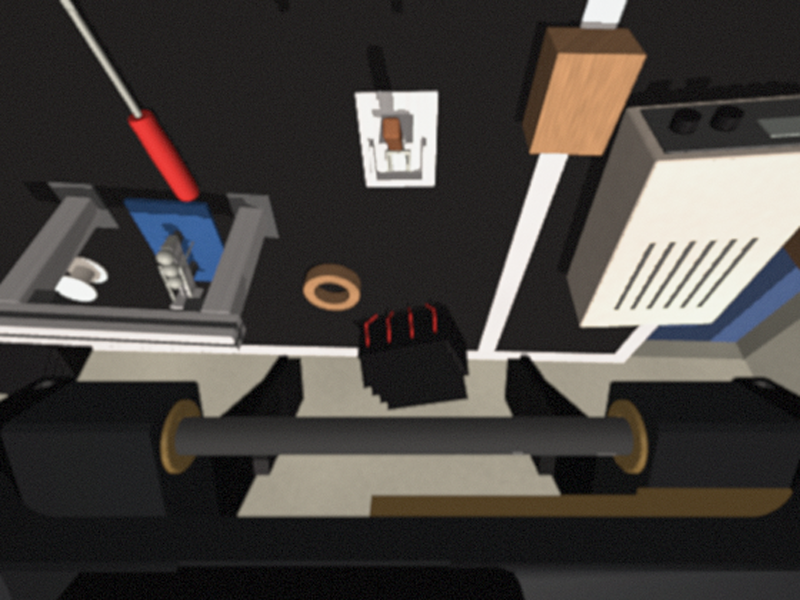

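```bash
cat > go.py <<'E'
import sys
from h import *
from rig import r
def rot(yaw,lean):
    a,l=np.radians([yaw,lean]);z=np.array([np.sin(l)*np.cos(a),np.sin(l)*np.sin(a),-np.cos(l)]);y=np.array([-np.sin(a),np.cos(a),0]);return np.column_stack([np.cross(y,z),y,z])
# usage: x y z(of TCP) yaw lean -> total shift (50mm units, present tool axes), total turn (5deg units)
x,y,z,yaw,lean=map(float,sys.argv[1:6]);s=r.observe();Q=np.array(s['tool_rot'])
print('t',s['time_s'],'pos',np.round(s['position'],4),'shift',(Q.T@(np.array([x,y,z])-s['position'])/.05).round(3),'turn',(np.degrees(R.from_matrix(Q.T@rot(yaw,lean)).as_rotvec())/5).round(2),'F',np.round(s['contact_force'],1),'w',round(s['width'],4),'ff',np.round(s['finger_force'],1))
print('yaw,lean',np.degrees(np.arctan2(-Q[0,1],Q[1,1])).round(2),np.degrees(np.arctan2(np.hypot(Q[0,2],Q[1,2]),-Q[2,2])).round(2),'j',np.round(s['joint_pos'],2))
E
python3 -m crank '[[0.29,-0.02,0.31,0,0,0,1],[0.29,-0.02,0.31,0,0,0,1],[0.29,-0.02,0.31,0,0,0,1],[0.29,-0.02,0.31,0,0,0,1],[0.29,-0.02,0.31,0,0,0,1],[0.29,-0.02,0.31,0,0,0,1],[0.29,-0.02,0.31,0,0,0,1],[0.29,-0.02,0.31,0,0,0,1],[0,0,0,0,0,0,1]]' >/dev/null; python3 go.py .3677 .296 .149 1.9 37;python3 snap.py wrist w3
```

```text
t 8.75 pos [0.367  0.2964 0.1467] shift [-0.038 -0.009 -0.028] turn [-0.34 -0.08 -0.06] F [ 0.3 -0.7  0.5] w 0.0872 ff 0.0
yaw,lean 0.65 36.61 j [-0.84 -0.2  -0.4   2.32  0.69  0.91 -0.05]
[0.36755476 0.29743848 0.14849464] [-0.83582433 -0.19810977 -0.39690869  2.31703855  0.68985602  0.90966485
 -0.05197967]
```

View pics/w3.png

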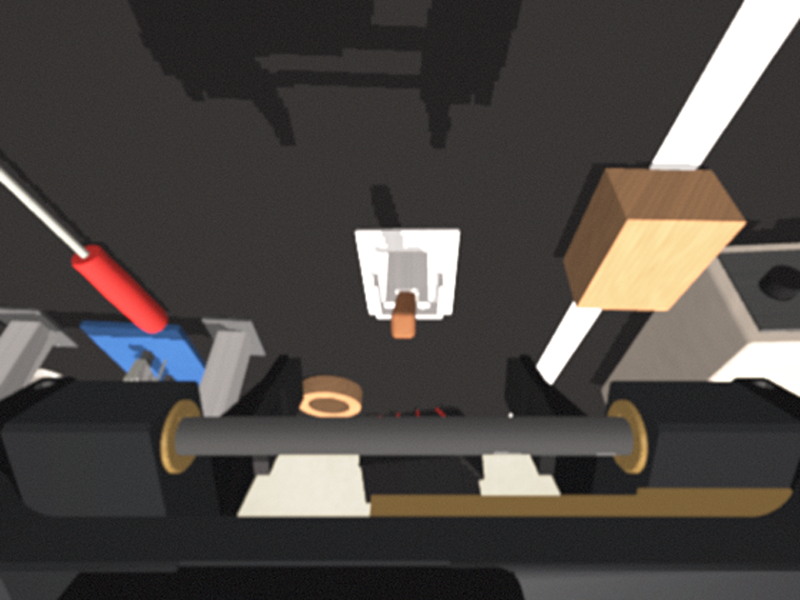

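The handle end is at (403,330), centred between the fingers. I'll advance and grip.

```bash
python3 -m crank '[[0,0,0.22,-0.1,0,0,0.5],[0,0,0.22,-0.1,0,0,0.5],[0,0,0.22,-0.1,0,0,0.5],[0,0,0.22,0,0,0,0.5],[0,0,0.22,0,0,0,0.5],[0,0,0.22,0,0,0,0.5],[0,0,0.22,0,0,0,0.5],[0,0,0.22,0,0,0,0.5],[0,0,0,0,0,0,0.5]]'>/dev/null;python3 go.py .4215 .2978 .0766 1.9 37;python3 snap.py wrist w4 140,140,280,210
```

```text
t 9.7 pos [0.4213 0.299  0.0784] shift [ 0.019 -0.024  0.032] turn [-0.02 -0.05 -0.07] F [-0.5 -0.2  0.4] w 0.0438 ff 0.0
yaw,lean 1.58 36.73 j [-0.76 -0.03 -0.35  2.35  0.92  0.71 -0.21]
scale 2.857142857142857
[0.42094293 0.29925613 0.07886941] [-0.7634543  -0.02753841 -0.35076248  2.3535056   0.92334822  0.71127891
 -0.20893426]
```

View pics/w4.png

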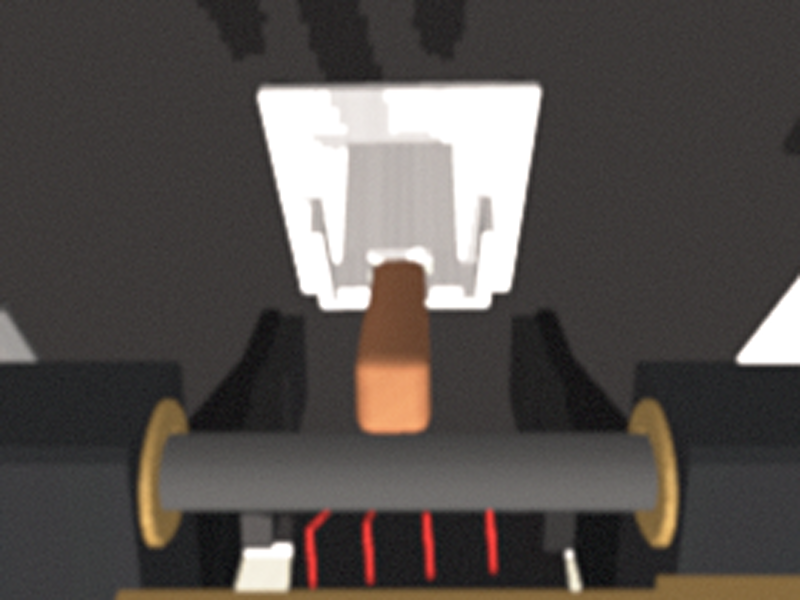

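The handle is centred about 10 px left of the jaws' middle, roughly 2 mm. I'll correct that and close.

```bash
python3 -m crank '[[0.01,-0.03,0.02,0,0,0,0.5],[0.01,-0.02,0.02,0,0,0,0.5],[0,0,0,0,0,0,0.3],[0,0,0,0,0,0,0],[0,0,0,0,0,0,0],[0,0,0,0,0,0,0],[0,0,0,0,0,0,0],[0,0,0,0,0,0,0],[0,0,0,0,0,0,0]]';python3 go.py .4215 .297 .0766 1.9 37
```

```text
time_s: 10.65
position: [0.4211, 0.2968, 0.0765]
tool_rot: [[-0.801, -0.029, 0.598], [-0.022, 1.0, 0.02], [-0.598, 0.002, -0.801]]
contact_force: [0.5, -0.3, -0.1]
width: 0.0137
finger_force: 30.0
t 10.65 pos [0.4211 0.2968 0.0765] shift [-0.008  0.004  0.004] turn [-0.   -0.05 -0.05] F [ 0.5 -0.3 -0.1] w 0.0137 ff 30.0
yaw,lean 1.68 36.75 j [-0.76 -0.03 -0.35  2.36  0.93  0.7  -0.21]
```

Gripped at 13.7 mm. I'll lift straight up, then take pictures of the feeder and dish with the arm clear and view them as one composite.

```bash
python3 -m crank '[[-0.12,0,-0.16,0,0,0,0],[-0.15,0,-0.2,0,0,0,0],[-0.15,0,-0.2,0,0,0,0],[-0.15,0,-0.2,0,0,0,0],[-0.15,0,-0.2,0,0,0,0],[-0.15,0,-0.2,0,0,0,0],[-0.15,0,-0.2,0,0,0,0],[-0.15,0,-0.2,0,0,0,0],[-0.15,0,-0.2,0,0,0,0],[0,0,0,0,0,0,0]]';
python3 snap.py scene s2; python3 snap.py side d2; python3 snap.py wrist w5
python3 - <<'E'
from h import *
import json
L=lambda n:(json.load(open(f'pics/{n}.json')),cv2.imread(f'pics/{n}_raw.png'))
est=np.array([.625,0.0,.04]);o=[]
for n,p,w in [('s2',est,80),('d2',est,80),('w2',est,100),('s2',[.487,-.284,.07],100)]:
    c,im=L(n);u,v=proj(c,p);h=w*3/4;x,y=int(u-w/2),int(v-h/2);x=max(0,x);y=max(0,y)
    print(n,x,y,400/w);o.append(cv2.resize(im[y:y+int(h),x:x+w],(400,300),interpolation=cv2.INTER_CUBIC))
cv2.imwrite('pics/m2.png',np.vstack([np.hstack(o[:2]),np.hstack(o[2:])]))
for n in('s2','d2','w2','w5'):
    c,im=L(n);hsv=cv2.cvtColor(im,cv2.COLOR_BGR2HSV);m=cv2.inRange(hsv,(100,150,60),(118,255,255))
    k,lab,st,ce=cv2.connectedComponentsWithStats(m)
    for i in range(1,k):
        q=onz(c,*ce[i],.008)
        if st[i,4]>80 and .5<q[0]<.8 and abs(q[1])<.15:
            cn=max(cv2.findContours((lab==i).astype(np.uint8),0,2)[0],key=cv2.contourArea);hu=cv2.convexHull(cn)
            pts=np.array([onz(c,*p[0],.008)[:2] for p in hu]);rc=cv2.minAreaRect((pts*1000).astype(np.float32));print(n,st[i,4],[np.round(a,1) for a in rc],cv2.boxPoints(rc).round(1).tolist())
E
```

```text
time_s: 11.65
position: [0.4217, 0.2972, 0.1881]
tool_rot: [[-0.8, -0.029, 0.599], [-0.021, 1.0, 0.021], [-0.599, 0.004, -0.8]]
contact_force: [-0.4, 0.8, -1.0]
width: 0.014
finger_force: 30.0
[0.42141327 0.29674482 0.18692335] [-0.76770372 -0.21174774 -0.30783703  2.24461754  0.65527723  0.86275609
  0.14267601]
[0.42120449 0.29639678 0.18616536] [-0.76765579 -0.21113309 -0.30797944  2.24547448  0.65545085  0.86255038
  0.14243288]
[0.42107775 0.29616655 0.18570951] [-0.76765105 -0.21068768 -0.30803276  2.2458873   0.65547912  0.8626058
  0.14247958]
s2 261 206 5.0
d2 196 189 5.0
w2 67 142 4.0
s2 164 203 4.0
s2 512 [array([643.2,   3.1]), array([ 98.8, 144.9]), np.float64(87.9)] [[569.0, -43.599998474121094], [713.7999877929688, -49.0], [717.5, 49.79999923706055], [572.7000122070312, 55.20000076293945]]
d2 469 [array([669.3,  18.2]), array([81.3, 89. ]), np.float64(88.0)] [[623.4000244140625, -21.0], [712.4000244140625, -24.0], [715.2000122070312, 57.29999923706055], [626.2000122070312, 60.400001525878906]]
d2 278 [array([581.3,   8.1]), array([102.9,  37.6]), np.float64(87.9)] [[560.5999755859375, -42.70000076293945], [598.2000122070312, -44.0], [601.9000244140625, 58.900001525878906], [564.2999877929688, 60.20000076293945]]
w2 1889 [array([634.4,   8.7]), array([102.1, 154. ]), np.float64(86.6)] [[554.5, -37.70000076293945], [708.2000122070312, -47.0], [714.2999877929688, 55.0], [560.5999755859375, 64.30000305175781]]
w5 2598 [array([633.2,   9. ]), array([103.3, 157.4]), np.float64(86.9)] [[551.7999877929688, -38.400001525878906], [709.0, -46.79999923706055], [714.5999755859375, 56.400001525878906], [557.4000244140625, 64.80000305175781]]
```

View pics/m2.png

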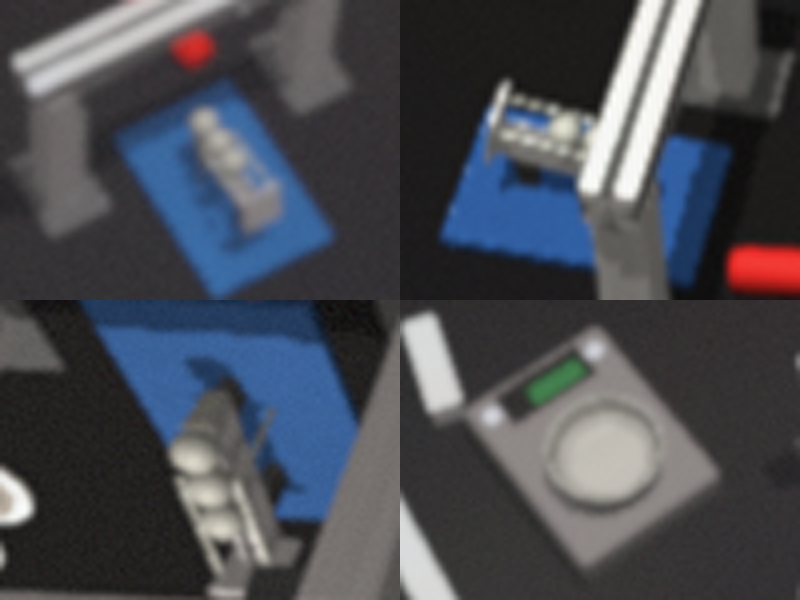

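Run:
```python
from h import *
import json
L=lambda n:json.load(open(f'pics/{n}.json'))
s,w,d,w1=L('s2'),L('w2'),L('d2'),L('w1')
print(tri([(s,302,230),(w,115,180)]),tri([(s,304.8,234.4),(w,118.75,189.5)]),tri([(s,307.4,237.6),(w,121.25,197.5),(d,229,214)]))
for c,u,v in [(s,302,230),(w,115,180),(w1,448.7,166.6)]: print(onz(c,u,v,.055).round(4))
for c,u,v in [(w,118.75,189.5),(s,304.8,234.4)]: print('b2',onz(c,u,v,.0585).round(4))
for c,u,v in [(w,121.25,197.5),(s,307.4,237.6),(d,229,214)]: print('b3',onz(c,u,v,.062).round(4))
print('dish',onz(s,214.75,241.5,.082),onz(s,214.75,241.75,.06), 'from side0',onz(d,428*.7,212*.7,.075))
```

```text
(array([0.60938249, 0.00835765, 0.05559521]), [np.float64(0.30660329349245746), np.float64(0.7154292516935495)]) (array([0.63140073, 0.00625346, 0.05897219]), [np.float64(0.22243739870227433), np.float64(0.494829460044366)]) (array([0.64772443, 0.00473491, 0.06460092]), [np.float64(0.6754815795784346), np.float64(0.12637760994682504), np.float64(0.8704089939821088)])
[0.6098 0.0094 0.055 ]
[0.6094 0.007  0.055 ]
[0.6019 0.0143 0.055 ]
b2 [0.6315 0.0052 0.0585]
b2 [0.6317 0.0071 0.0585]
b3 [0.6507 0.0027 0.062 ]
b3 [0.6489 0.0067 0.062 ]
b3 [0.6466 0.001  0.062 ]
dish [ 0.49698735 -0.28622994  0.082     ] [ 0.48687675 -0.28359783  0.06      ] from side0 [ 0.48385805 -0.27862334  0.075     ]
```

```bash
python3 go.py .43 .0148 .186 -3 36.75
```

```text
t 11.8 pos [0.4211 0.2962 0.1857] shift [-2.10e-02 -5.63e+00 -5.00e-03] turn [ 0.58 -0.01  0.74] F [ 0.3  0.2 -0.4] w 0.014 ff 30.0
yaw,lean 1.67 36.71 j [-0.77 -0.21 -0.31  2.25  0.66  0.86  0.14]
```

```bash
python3 -m crank '[[0,-0.3,0,0.05,0,0.06,0],[0,-0.45,0,0.05,0,0.06,0],[0,-0.45,0,0.05,0,0.06,0],[0,-0.45,0,0.05,0,0.06,0],[0,-0.45,0,0.05,0,0.06,0],[0,-0.45,0,0.05,0,0.06,0],[0,-0.45,0,0.05,0,0.06,0],[0,-0.45,0,0.05,0,0.06,0],[0,-0.45,0,0.05,0,0.06,0],[0,-0.45,0,0.05,0,0.06,0],[0,-0.45,0,0.04,0,0.06,0],[0,-0.45,0,0.04,0,0.06,0],[0,-0.3,0,0,0,0,0],[0,-0.1,0,0,0,0,0],[0,0,0,0,0,0,0]]'>/dev/null;python3 go.py .4844 .0148 .1106 -3 36.75
```

```text
t 13.3 pos [0.4786 0.0531 0.1626] shift [ 0.463 -0.715  0.976] turn [-0.52 -0.4  -0.  ] F [-0.  -1.2 -0.6] w 0.0137 ff 30.0
yaw,lean -4.54 34.82 j [-0.14 -0.38 -0.27  2.4   0.36  0.61  0.85]
```

```bash
python3 -m crank '[[0,-0.18,0,0,0,0,0],[0,-0.18,0,0,0,0,0],[0,-0.18,0,0,0,0,0],[0,-0.17,0,0,0,0,0],[0.11,0,0.24,-0.1,-0.1,0,0],[0.11,0,0.24,-0.1,-0.1,0,0],[0.11,0,0.24,-0.1,-0.1,0,0],[0.11,0,0.24,-0.1,-0.1,0,0],[0,0,0,-0.1,0,0,0]]'>/dev/null;python3 go.py .4844 .0148 .1106 -3 36.75
```

```text
t 14.2 pos [0.4975 0.0228 0.1362] shift [ 0.501 -0.167  0.278] turn [-0.19 -0.4   0.04] F [-0.5  0.2 -0.9] w 0.0137 ff 30.0
yaw,lean -3.42 34.75 j [ 0.61 -0.38 -0.75  2.4  -0.26  0.44  1.54]
```

```bash
python3 go.py .503 .0138 .1106 -3 36.75|head -1; python3 -m crank '[[0.05,-0.03,0.08,0,-0.05,0,0],[0.05,-0.03,0.08,-0.04,-0.05,0,0],[0.05,-0.03,0.08,-0.04,-0.05,0,0],[0.05,-0.03,0.08,-0.04,-0.05,0,0],[0.05,-0.03,0.06,-0.04,-0.05,0,0],[0.04,0,0.05,0,-0.05,0,0],[0,0,0,0,-0.05,0,0],[0,0,0,0,-0.05,0,0],[0,0,0,0,0,0,0]]'>/dev/null;python3 go.py .503 .0138 .1106 -3 36.75
```

```text
t 14.2 pos [0.4975 0.0228 0.1362] shift [ 0.195 -0.165  0.491] turn [-0.19 -0.4   0.04] F [-0.5  0.2 -0.9] w 0.0137 ff 30.0
t 15.1 pos [0.5148 0.0185 0.1195] shift [ 0.292 -0.104  0.009] turn [-0.03 -0.2   0.06] F [ 0.5  0.2 -0.3] w 0.0136 ff 30.0
yaw,lean -2.87 35.77 j [ 0.91 -0.38 -0.98  2.4  -0.57  0.38  1.86]
```

```bash
cat > pk.py <<'E'
import sys
from h import *
from rig import r
from go2 import rot
Q0=rot(1.68,36.75);a=np.radians(1.68);Z=np.array([[np.cos(a),-np.sin(a),0],[np.sin(a),np.cos(a),0],[0,0,1]])
off=Q0.T@(Z@np.array([.0652,0,-.0606]));tip=Q0.T@(Z@np.array([.0652+.0138,0,-.0606+.0024]))
def now():
    s=r.observe();Q=np.array(s['tool_rot']);return s,Q,np.array(s['position'])+Q@off
if __name__=='__main__':
    s,Q,p=now()
    print('t',s['time_s'],'pocket',p.round(4),'tcp',np.round(s['position'],4),'F',np.round(s['contact_force'],1),'w',round(s['width'],4),
     'yaw,lean',np.degrees(np.arctan2(-Q[0,1],Q[1,1])).round(2),np.degrees(np.arctan2(np.hypot(Q[0,2],Q[1,2]),-Q[2,2])).round(2),'j',np.round(s['joint_pos'],2))
    if len(sys.argv)>1:
        x,y,z,yaw,lean=map(float,sys.argv[1:6]);G=rot(yaw,lean);t=np.array([x,y,z])-G@off
        print('shift',(Q.T@(t-s['position'])/.05).round(3),'turn',(np.degrees(R.from_matrix(Q.T@G).as_rotvec())/5).round(2),'tcp',t.round(4))
E
sed -n '/^def rot/,/^    a,l/p' go.py > b; (echo 'import numpy as np'; cat b) > go2.py
python3 pk.py .576 .0105 .050 -3 36; for n in wrist scene side; do python3 snap.py $n f1$n >/dev/null; done
python3 - <<'E'
from h import *
import json
L=lambda n:(json.load(open(f'pics/{n}.json')),cv2.imread(f'pics/{n}_raw.png'))
from pk import now,tip
s,Q,p=now();b=np.array([.6094,.0083,.055])
o=[]
for n,q,w in [('f1wrist',p*.5+b*.5,200),('f1scene',b,64)]:
    c,im=L(n);u,v=proj(c,q);h=w*(.75 if 'w' in n else 1.5);W,H=(int(w*1),int(w*1.2)) 
    x,y=int(max(0,u-W/2)),int(max(0,v-H/2));cr=im[y:y+H,x:x+W];k=480/H
    print(n,x,y,k,'pocket',proj(c,p).round(1),'ball',proj(c,b).round(1),'tips',proj(c,np.array(s['position'])+Q@tip).round(1))
    o.append(cv2.resize(cr,None,fx=k,fy=k,interpolation=cv2.INTER_CUBIC)[:480,:])
H=min(i.shape[0] for i in o);m=np.hstack([i[:H] for i in o]);print(m.shape);cv2.imwrite('pics/m3.png',m)
E
```

```text
t 15.1 pocket [0.5789 0.0149 0.0578] tcp [0.5148 0.0185 0.1195] F [ 0.5  0.2 -0.3] w 0.0136 yaw,lean -2.87 35.77 j [ 0.91 -0.38 -0.98  2.4  -0.57  0.38  1.86]
shift [ 0.141 -0.094  0.096] turn [-0.03 -0.05  0.06] tcp [0.5117 0.0139 0.1114]
f1wrist 178 117 2.0 pocket [281.2 230.7] ball [276.6 244.7] tips [281.2 240.2]
f1scene 269 192 6.315789473684211 pocket [298.7 222.6] ball [301.7 230.1] tips [300.6 225.2]
(480, 804, 3)
```

View pics/m3.png

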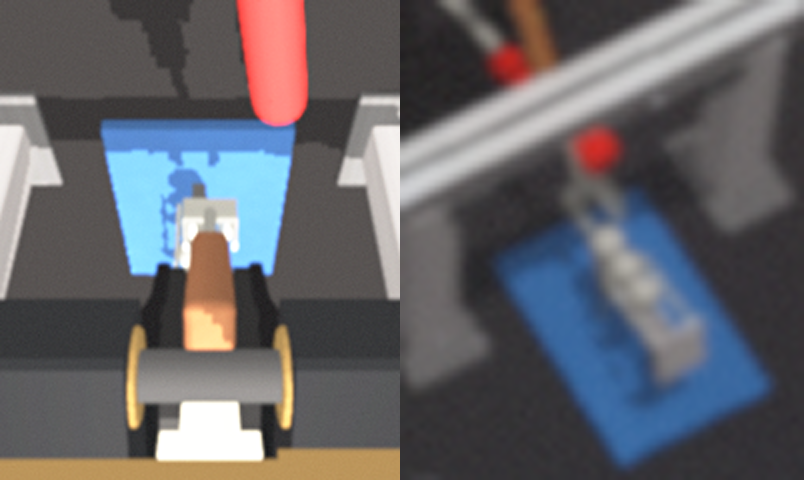

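The wrist view shows the spoon's back centred at column 282 and the ridge foot at about 278. The scene view shows the fork at (300.7,224.5) and the ball at (301.8,229.7), both matching the prediction. I'll get the ridge's lateral offset numerically.

```bash
cat > lat.py <<'E'
import json,sys
from h import *
n=sys.argv[1];c=json.load(open(f'pics/{n}.json'));im=cv2.imread(f'pics/{n}_raw.png').astype(int)
sat=im[:,:,0]-im[:,:,2]
for v in range(int(sys.argv[2]),int(sys.argv[3]),2):
    row=sat[v,255:310]; print(v,' '.join(f'{x:d}' for x in row[::1]//10))
E
python3 lat.py f1wrist 204 232
```

```text
204 11 11 11 11 11 11 11 13 13 13 12 12 12 12 12 12 12 12 12 12 12 13 13 12 11 11 11 11 11 11 11 11 11 11 11 11 11 11 11 11 11 11 11 11 11 11 11 11 11 11 11 11 11 11 10
206 11 11 11 11 11 11 12 13 12 12 12 12 12 12 12 12 12 12 12 12 12 12 12 13 12 11 11 11 11 11 11 11 11 11 11 11 11 11 11 11 11 11 11 11 11 11 11 11 11 11 11 11 11 11 11
208 11 11 11 11 11 11 12 13 12 12 12 12 12 12 12 12 12 12 11 9 8 7 7 9 11 12 11 11 11 11 11 11 11 11 11 11 11 11 11 11 11 11 10 10 10 11 10 11 11 11 11 11 11 11 11
210 11 11 11 11 11 11 11 12 13 13 13 12 12 11 11 12 12 12 10 4 0 -1 -1 -1 1 8 12 11 11 11 11 11 11 11 11 11 11 11 11 11 11 11 11 11 11 11 11 11 11 11 11 11 11 11 11
212 11 11 11 11 11 11 11 11 11 12 13 12 12 11 12 12 12 12 10 4 0 -1 -1 -1 0 8 12 11 11 11 11 11 11 11 11 11 11 11 11 11 11 11 11 11 11 11 11 11 11 11 11 11 11 11 11
214 11 11 11 12 12 11 11 13 13 12 12 12 12 12 12 11 11 11 9 3 0 -1 -1 -1 0 5 12 11 10 11 11 11 11 11 11 11 11 11 11 11 10 10 11 11 11 11 11 11 11 11 11 11 11 11 11
216 11 11 11 12 13 13 13 13 12 12 12 12 12 11 7 3 1 1 0 -1 -2 -2 -2 -2 -2 -1 2 5 5 5 5 5 5 5 5 5 5 5 5 5
[... 464 characters left out ...]
 -2 -2 -2 -2 -2 -2 -2 -2 0 6 10 11 11 11 11 11 11 11 11 11 11 11 11
224 11 11 11 13 13 12 13 13 13 12 8 2 0 1 0 -1 -2 -2 -2 -2 -2 -2 -2 -2 -2 -2 -2 -2 -2 -2 -2 -2 -2 -2 -2 -2 -2 -2 -2 -2 -1 5 9 11 11 11 11 11 11 11 11 11 11 11 11
226 11 11 11 12 13 12 12 12 12 12 8 2 0 1 0 -1 -1 -1 -1 -1 -1 -1 -1 -1 -2 -2 -2 -2 -1 -2 -2 -2 -1 -1 -1 -1 -1 -1 -1 -2 -1 1 6 11 11 11 11 11 11 11 11 11 11 11 11
228 11 11 11 12 13 13 13 12 13 13 9 2 0 1 0 -1 -1 -1 -1 -1 -1 -2 -1 -1 -2 -2 -2 -2 -2 -2 0 0 0 -1 0 0 -1 -1 -1 -1 -1 0 5 11 11 11 11 11 11 11 11 11 11 11 11
230 11 11 11 11 12 13 12 11 11 11 8 3 0 3 0 -1 -1 -1 0 0 0 -2 -2 -2 -2 -2 -1 -1 -2 -1 2 5 3 1 0 0 0 -1 -1 -2 -1 0 5 11 11 11 11 11 11 11 11 11 11 11 11
```

Run:
```python
from h import *
import json
c=json.load(open('pics/f1wrist.json'))
def onx(u,v,x):
    o,d=ray(c,u,v);return (o+d*(x-o[0])/d[0]).round(4)
for v in(209,212,214):print('ridge',onx(276.7,v,.60),onx(276.7,v,.615))
print('spoon',onx(282.4,221,.569),onx(282.4,221,.575))
print(np.array(c['T']).round(4)[:3])
```

```text
ridge [0.6    0.0084 0.0148] [0.615  0.0072 0.0031]
ridge [0.6    0.0084 0.019 ] [0.615  0.0072 0.0075]
ridge [0.6    0.0085 0.0217] [0.615  0.0073 0.0104]
spoon [0.569  0.0165 0.0535] [0.575  0.0162 0.0492]
[[ 0.0516 -0.5977 -0.8001  0.3443]
 [ 0.9987  0.0268  0.0444  0.0289]
 [-0.0051 -0.8013  0.5983  0.2142]]
```

```bash
python3 pk.py .578 .0087 .0495 -3 36; python3 -m crank '[[0.02,-0.03,0.04,0,0,0,0],[0.02,-0.03,0.04,0,0,0,0],[0.02,-0.03,0.04,0,0,0,0],[0.02,-0.03,0.03,0,0,0,0],[0.02,0,0.03,0,0,0,0],[0,0,0,0,0,0,0]]'>/dev/null;python3 pk.py .578 .0087 .0495 -3 36
```

```text
t 15.25 pocket [0.5789 0.0148 0.0578] tcp [0.5149 0.0184 0.1195] F [ 0.2 -0.3 -0.8] w 0.0139 yaw,lean -2.88 35.77 j [ 0.91 -0.38 -0.98  2.4  -0.57  0.38  1.86]
shift [ 0.115 -0.126  0.13 ] turn [-0.03 -0.05  0.05] tcp [0.5137 0.0121 0.1109]
t 15.85 pocket [0.5823 0.0083 0.0484] tcp [0.5184 0.0119 0.1103] F [-0.1 -0.6 -0.1] w 0.0138 yaw,lean -2.96 35.6 j [ 1.03 -0.38 -1.06  2.4  -0.68  0.37  1.98]
shift [ 0.07  -0.003 -0.066] turn [-0.05 -0.08  0.04] tcp [0.5137 0.0121 0.1109]
```

```bash
python3 pk.py .603 .0073 .0490 -3 36|tail -1; python3 -m crank '[[-0.03,0,0.02,0,0,0,0],[-0.03,0,0.02,0,0,0,0],[-0.03,0,0.02,0,0,0,0],[-0.03,0,0.02,0,0,0,0],[-0.03,0,0.02,0,0,0,0],[-0.03,0,0.02,0,0,0,0],[-0.03,0,0.02,0,0,0,0],[-0.03,0,0.02,0,0,0,0],[0,0,0,0,0,0,0]]'>/dev/null;python3 pk.py .603 .0073 .0490 -3 36.5
```

```text
shift [-0.332 -0.005  0.234] turn [-0.05 -0.08  0.04] tcp [0.5387 0.0107 0.1104]
t 16.75 pocket [0.597  0.0079 0.0492] tcp [0.5331 0.0115 0.1111] F [-0.2  0.  -1.6] w 0.0135 yaw,lean -2.92 35.62 j [ 1.09 -0.35 -1.12  2.37 -0.64  0.36  1.96]
shift [-0.068 -0.011  0.079] turn [-0.04 -0.18  0.05] tcp [0.5382 0.0107 0.1099]
```

```bash
python3 -m crank '[[-0.03,-0.005,0.025,0,-0.03,0,0],[-0.03,-0.005,0.025,0,-0.03,0,0],[-0.01,0,0.02,0,-0.03,0,0],[0,0,0,0,-0.03,0,0],[0,0,0,0,0,0,0]]'>/dev/null;python3 pk.py .603 .0073 .0490 -3 36.5; for n in wrist scene; do python3 snap.py $n f2$n >/dev/null; done; python3 -m crank '[[-0.03,0,-0.04,0,0,0,0],[-0.03,0,-0.04,0,0,0,0],[-0.03,0,-0.04,0,0,0,0],[-0.03,0,-0.04,0,0,0,0],[0,0,0,0,0,0,0],[0,0,0,0,0,0,0]]';python3 pk.py .603 .0073 .0740 -3 36.75;for n in wrist scene; do python3 snap.py $n f3$n >/dev/null; done
```

```text
t 17.25 pocket [0.6021 0.0071 0.0488] tcp [0.5376 0.0108 0.11  ] F [-0.1 -0.6 -1. ] w 0.0139 yaw,lean -2.92 36.2 j [ 1.1  -0.33 -1.13  2.37 -0.64  0.34  1.96]
shift [-0.008 -0.001  0.009] turn [-0.04 -0.06  0.05] tcp [0.5382 0.0107 0.1099]
time_s: 17.95
position: [0.5379, 0.0109, 0.1203]
tool_rot: [[-0.806, 0.051, 0.59], [0.038, 0.999, -0.035], [-0.591, -0.006, -0.807]]
contact_force: [-1.0, -0.5, -0.9]
width: 0.0139
finger_force: 30.0
t 17.95 pocket [0.6024 0.0073 0.0591] tcp [0.5379 0.0109 0.1203] F [-1.  -0.5 -0.9] w 0.0139 yaw,lean -2.91 36.22 j [ 1.06 -0.35 -1.09  2.36 -0.63  0.37  1.94]
shift [-0.17  -0.005 -0.231] turn [-0.04 -0.11  0.05] tcp [0.5379 0.0107 0.1346]
```

```bash
python3 -m crank '[[-0.02,0,-0.03,0,-0.05,0,0],[-0.02,0,-0.03,0,-0.05,0,0],[-0.03,0,-0.04,0,-0.05,0,0],[-0.03,0,-0.04,0,-0.05,0,0],[-0.03,0,-0.04,0,0,0,0],[-0.03,0,-0.04,0,0,0,0],[-0.03,0,-0.04,0,0,0,0],[0,0,0,0,0,0,0],[0,0,0,0,0,0,0]]'>/dev/null;python3 pk.py .56 .0073 .0740 -3 36.75;for n in wrist scene side; do python3 snap.py $n f4$n >/dev/null; done
python3 - <<'E'
import cv2,numpy as np,json
from h import *
o=[]
for n in('f2scene','f3scene','f4scene'):
    im=cv2.imread(f'pics/{n}_raw.png')[205:250,275:325];o.append(cv2.resize(im,(266,240),interpolation=cv2.INTER_CUBIC))
b=[]
for n in('f2wrist','f3wrist','f4wrist'):
    im=cv2.imread(f'pics/{n}_raw.png')[190:290,225:335];b.append(cv2.resize(im,(266,240),interpolation=cv2.INTER_CUBIC))
cv2.imwrite('pics/m4.png',np.vstack([np.hstack(o),np.hstack(b)]))
E
```

```text
t 18.95 pocket [0.6033 0.0074 0.0763] tcp [0.5377 0.0111 0.1364] F [ 0.1 -0.2 -0.6] w 0.0138 yaw,lean -2.9 37.22 j [ 0.97 -0.36 -1.    2.36 -0.59  0.38  1.9 ]
shift [ 0.702 -0.05  -0.489] turn [-0.04  0.09  0.05] tcp [0.4949 0.0107 0.1346]
```

View pics/m4.png

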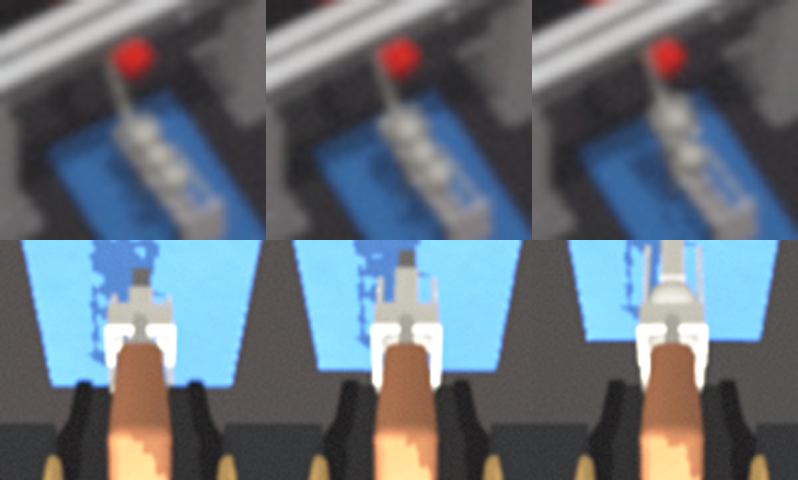

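The spoon has lifted the first ball, and the second ball has rolled down to the stop on the rail. I'll draw back gently with ramped speed.

```bash
python3 pk.py .55 .0098 .083 -3 37|tail -1; python3 -m crank '[[0.03,0,-0.03,0,0,0,0],[0.06,0,-0.07,0,0,0,0],[0.09,0,-0.1,0,0,0,0],[0.1,0,-0.12,0,0,0,0],[0.1,0,-0.12,0,0,0,0],[0.1,0,-0.12,0,0,0,0],[0.1,0,-0.1,0,0,0,0],[0.09,0,-0.07,0,0,0,0],[0.06,0,-0.05,0,0,0,0],[0.03,0,-0.02,0,0,0,0],[0,0,0,0,0,0,0]]'>/dev/null;python3 pk.py .55 .0098 .083 -3 37
```

```text
shift [ 0.759 -0.008 -0.754] turn [-0.04  0.04  0.05] tcp [0.4846 0.0132 0.1433]
t 20.2 pocket [0.566  0.0121 0.0918] tcp [0.5016 0.0159 0.1532] F [-0.3  0.3 -1.5] w 0.0137 yaw,lean -2.98 36.07 j [ 0.46 -0.38 -0.59  2.4  -0.17  0.45  1.49]
shift [ 0.389 -0.069 -0.038] turn [-0.07 -0.19  0.05] tcp [0.4846 0.0132 0.1433]
```

```bash
python3 -m crank '[[0,0,0,0.16,0,0.22,0],[0,0,0,0.3,0,0.4,0],[0,0,0,0.32,0,0.44,0],[0,0,0,0.32,0,0.44,0],[0,0,0,0.32,0,0.44,0],[0.02,0,0,0.32,0,0.44,0],[0.04,0,0,0.32,0,0.44,0],[0.06,0,0,0.32,0,0.44,0],[0.06,0,0,0.32,0,0.44,0],[0.06,0,0,0.3,-0.05,0.4,0],[0.05,0,0,0.16,-0.05,0.22,0],[0.03,0,0,0,-0.05,0,0],[0,0,0,0,0,0,0]]'>/dev/null;python3 pk.py .53 -.03 .092 -33 37
```

```text
t 21.5 pocket [ 0.5463 -0.0124  0.0832] tcp [0.4897 0.0205 0.1435] F [ 0.6 -0.2 -1.3] w 0.0137 yaw,lean -29.74 37.02 j [ 0.72 -0.37 -1.09  2.32  0.31  0.62  0.43]
shift [-0.02  -0.403 -0.202] turn [0.32 0.01 0.57] tcp [0.4751 0.0057 0.1523]
```

```bash
python3 pk.py .510 -.10 .1 -35 37
```

```text
t 21.5 pocket [ 0.5463 -0.0124  0.0832] tcp [0.4897 0.0205 0.1435] F [ 0.6 -0.2 -1.3] w 0.0137 yaw,lean -29.74 37.02 j [ 0.72 -0.37 -1.09  2.32  0.31  0.62  0.43]
shift [-0.39  -1.773 -0.11 ] turn [0.56 0.01 0.89] tcp [ 0.4564 -0.0625  0.1603]
```

```bash
python3 -m crank '[[-0.02,-0.06,-0.005,0.05,0,0.07,0],[-0.03,-0.12,-0.01,0.05,0,0.07,0],[-0.03,-0.15,-0.01,0.05,0,0.07,0],[-0.03,-0.15,-0.01,0.05,0,0.07,0],[-0.03,-0.15,-0.01,0.05,0,0.07,0],[-0.03,-0.15,-0.01,0.05,0,0.07,0],[-0.03,-0.15,-0.01,0.05,0,0.07,0],[-0.03,-0.15,-0.01,0.05,0,0.07,0],[-0.03,-0.15,-0.01,0.05,0,0.07,0],[-0.03,-0.15,-0.01,0.05,0,0.07,0],[-0.03,-0.15,-0.01,0.03,0,0.07,0],[-0.03,-0.12,-0.01,0.03,0,0.07,0],[-0.02,-0.08,0,0,0,0.05,0],[-0.01,-0.04,0,0,0,0,0],[0,0,0,0,0,0,0]]'>/dev/null;python3 pk.py .45 -.26 .13 -40 37
```

```text
t 23.0 pocket [ 0.5079 -0.0973  0.1007] tcp [ 0.4544 -0.0597  0.1611] F [-0.9 -0.7 -1.6] w 0.0138 yaw,lean -35.07 36.96 j [ 0.21 -0.38 -0.52  2.4   0.49  0.73  0.33]
shift [-1.089 -3.217  0.091] turn [ 0.58 -0.01  0.79] tcp [ 0.3999 -0.2179  0.1903]
```

```bash
python3 - <<'E'
from h import *
import json
L=lambda n:json.load(open(f'pics/{n}.json'))
s,d=L('s2'),L('d2')
print(tri([(s,214.75,241.25),(d,428*.7,209*.7)]))
for z in(.06,.07,.082): print(onz(s,214.75,241.25,z).round(4),onz(d,428*.7,209*.7,z).round(4))
# bright blob per image -> projected predicted rim extents
for n,c in(('s2',s),('d2',d)):
    im=cv2.imread(f'pics/{n}_raw.png');g=im.min(2)
    best=[]
    for x in np.arange(.47,.51,.002):
        for y in np.arange(-.30,-.265,.002):
            a=np.linspace(0,2*np.pi,48,endpoint=False)
            f=lambda rr,z:np.array([proj(c,[x+rr*np.cos(t),y+rr*np.sin(t),z]) for t in a]).astype(np.float32)
            S=lambda q:cv2.remap(g.astype(np.float32),q[:,0].copy(),q[:,1].copy(),1).mean()
            best.append((S(f(.048,.082))-S(f(.056,.082)) ,x,y))
    best.sort(reverse=True);print(n,np.round(best[:4],3).tolist())
E
python3 pk.py .45 -.22 .115 -38 37|tail -1
```

```text
(array([ 0.48825391, -0.28609412,  0.07370405]), [np.float64(1.0534018700417207), np.float64(1.1920818470989138)])
[ 0.4851 -0.2827  0.06  ] [ 0.487  -0.3027  0.06  ]
[ 0.4901 -0.2841  0.07  ] [ 0.4858 -0.2928  0.07  ]
[ 0.4961 -0.2858  0.082 ] [ 0.4843 -0.2808  0.082 ]
s2 [[18.464, 0.472, -0.268], [18.441, 0.47, -0.268], [18.172, 0.47, -0.27], [17.959, 0.472, -0.27]]
d2 [[61.097, 0.488, -0.284], [60.446, 0.486, -0.284], [59.689, 0.488, -0.282], [58.756, 0.486, -0.282]]
shift [-0.539 -2.608  0.052] turn [ 0.34 -0.01  0.47] tcp [ 0.3984 -0.1797  0.1753]
```

```bash
python3 -m crank '[[-0.03,-0.06,-0.01,0.1,0,0.14,0],[-0.04,-0.12,-0.02,0.2,0,0.28,0],[-0.04,-0.16,-0.02,0.24,0,0.32,0],[-0.04,-0.18,-0.02,0.24,0,0.32,0],[-0.04,-0.18,-0.02,0.24,0,0.32,0],[-0.04,-0.18,-0.02,0.24,0,0.32,0],[-0.04,-0.18,-0.02,0.24,0,0.32,0],[-0.04,-0.18,-0.02,0.24,0,0.32,0],[-0.04,-0.18,-0.02,0.24,0,0.32,0],[-0.04,-0.18,-0.02,0.24,0,0.32,0],[-0.04,-0.16,-0.02,0.24,0,0.32,0],[-0.03,-0.12,-0.01,0.2,0,0.28,0],[-0.02,-0.06,0,0.1,0,0.14,0],[0,0,0,0,0,0,0]]'>/dev/null;python3 pk.py .4705 -.254 .115 -60 37
```

```text
t 24.4 pocket [ 0.4294 -0.1916  0.1238] tcp [ 0.395  -0.1359  0.1841] F [ 0.4  0.2 -0.9] w 0.0138 yaw,lean -58.33 36.99 j [-0.07 -0.38 -0.25  2.37  0.62  1.06 -0.05]
shift [-1.087  0.083  1.04 ] turn [ 0.21 -0.    0.26] tcp [ 0.4378 -0.1973  0.1753]
```

```bash
python3 -m crank '[[-0.06,0,0.06,0.02,0,0.03,0],[-0.1,0.01,0.1,0.02,0,0.03,0],[-0.12,0.01,0.12,0.02,0,0.03,0],[-0.12,0.01,0.12,0.02,0,0.03,0],[-0.12,0.01,0.12,0.02,0,0.03,0],[-0.12,0.01,0.12,0.02,0,0.03,0],[-0.12,0.01,0.12,0.02,0,0.03,0],[-0.11,0.01,0.1,0.02,0,0.02,0],[-0.09,0.01,0.08,0,0,0,0],[-0.06,0,0.06,0,0,0,0],[-0.04,0,0.04,0,0,0,0],[-0.02,0,0.02,0,0,0,0],[0,0,0,0,0,0,0]]'>/dev/null;python3 pk.py .4705 -.254 .115 -60 37; python3 pk.py .477 -.265 .098 -60 2|tail -1
```

```text
t 25.7 pocket [ 0.4702 -0.2544  0.1137] tcp [ 0.437  -0.1979  0.1741] F [-0.3 -0.1 -0.1] w 0.0138 yaw,lean -59.66 36.97 j [ 0.   -0.26 -0.13  2.32  0.71  0.93  0.01]
shift [-0.012  0.019 -0.022] turn [ 0.06 -0.01  0.04] tcp [ 0.4378 -0.1973  0.1753]
shift [-1.074  0.015  0.537] turn [0.05 6.99 0.06] tcp [ 0.4675 -0.2485  0.185 ]
```

```bash
python3 -m crank '[[-0.08,0,0.04,0,0.5,0,0],[-0.08,0,0.035,0,0.5,0,0],[-0.08,0,0.03,0,0.5,0,0],[-0.08,0,0.03,0,0.5,0,0],[-0.08,0,0.025,0,0.5,0,0],[-0.08,0,0.02,0,0.5,0,0],[-0.085,0,0.015,0,0.5,0,0],[-0.085,0,0.01,0,0.5,0,0],[-0.085,0,0.01,0,0.5,0,0],[-0.085,0,0.005,0,0.5,0,0],[-0.085,0,0,0,0.5,0,0],[-0.085,0,0,0,0.5,0,0],[-0.085,0,-0.005,0,0.5,0,0],[-0.08,0,-0.01,0,0.5,0,0],[0,0,0,0,0,0,0],[0,0,0,0,0,0,0],[0,0,0,0,0,0,0],[0,0,0,0,0,0,0],[0,0,0,0,0,0,0]]'>/dev/null;python3 pk.py .477 -.265 .098 -60 2; for n in wrist scene side; do python3 snap.py $n g1$n >/dev/null; done
python3 - <<'E'
from h import *
import json
for n,b in(('scene','s2'),('side','d2')):
    c=json.load(open(f'pics/{b}.json'));A=cv2.imread(f'pics/{b}_raw.png').astype(int);B=cv2.imread(f'pics/g1{n}_raw.png').astype(int)
    u,v=proj(c,[.488,-.284,.062]).round().astype(int);print(n,u,v)
    for y in range(v-10,v+11,2):print(' '.join('%3d/%3d'%(A[y,x].mean(),B[y,x].mean()) for x in range(u-14,u+16,3)))
E
```

```text
t 27.6 pocket [ 0.4764 -0.2643  0.0985] tcp [ 0.4666 -0.248   0.1854] F [ 0.3 -0.3 -1.2] w 0.0135 yaw,lean -59.62 2.0 j [ 0.1   0.07  0.3   1.83 -0.    1.21  0.94]
shift [-0.017  0.01   0.01 ] turn [ 0.03 -0.    0.08] tcp [ 0.4675 -0.2485  0.185 ]
scene 215 242
139/ 94 150/105 129/ 96 149/108 165/112 170/116 160/123 138/106 127/114 145/134
149/100 134/ 98 151/108 172/120 182/114 187/124 175/126 164/127 134/110 150/123
152/103 135/ 96 172/118 185/129 191/127 188/130 187/131 179/170 158/141 145/112
144/ 99 153/106 179/122 190/133 187/130 188/129 189/141 188/187 170/148 133/102
138/100 163/110 184/128 189/130 187/129 190/132 190/167 189/186 175/139 142/108
134/121 164/116 185/130 188/132 189/129 190/148 190/186 190/172 174/128 149/109
147/145 162/146 186/163 189/150 189/136 190/149 191/181 190/150 175/125 136/ 96
133/133 157/156 183/180 190/157 190/153 191/145 190/143 190/133 165/122 120/ 90
112/113 154/154 174/174 189/155 191/155 190/181 189/150 178/129 141/108 118/101
115/116 118/118 160/161 177/173 184/180 185/184 181/159 146/129  95/ 80 131/120
132/131  99/ 99 112/111 135/138 151/15
[... 234 characters left out ...]
/195 201/191 212/177 218/139 203/160 198/126 192/112 132/ 84
142/117 181/181 200/199 215/200 218/110 219/120 215/140 210/ 99 201/116 167/ 99
138/103 188/187 214/216 217/215 219/108 219/112 216/ 87 212/ 99 211/121 188/110
140/104 188/130 218/191 217/179 218/130 217/117 217/104 214/112 220/129 186/107
130/100 189/116 218/127 217/147 219/178 217/148 216/124 213/125 221/131 189/109
 92/ 62 156/ 98 217/128 217/187 219/220 217/142 215/126 215/126 218/129 156/ 96
100/ 60  65/ 62 163/102 202/142 208/207 217/169 211/125 209/123 170/104  65/ 59
128/101  55/ 47  63/ 63  92/ 73 137/109 163/134 144/ 96  98/ 77  63/ 64  47/ 48
136/129  80/ 48  52/ 50  58/ 58  64/ 64  65/ 65  63/ 63  60/ 60  48/ 48  61/ 56
```

```bash
python3 -m crank '[[0.12,0,0,0,-0.7,0,0],[0.12,0,-0.01,0,-0.7,0,0],[0.12,0,-0.02,0,-0.7,0,0],[0.115,0,-0.03,0,-0.7,0,0],[0.11,0,-0.03,0,-0.7,0,0],[0.11,0,-0.04,0,-0.7,0,0],[0.11,0,-0.05,0,-0.7,0,0],[0.105,0,-0.055,0,-0.7,0,0],[0.1,0,-0.06,0,-0.7,0,0],[0.1,0,-0.07,0,-0.7,0,0],[0.2,0,-0.2,0,0,0,0],[0.3,0,-0.3,0,0,0,0],[0.3,0,-0.3,0,0,0,0],[0.2,0,-0.2,0,0,0,0],[0,0,0,0,0,0,0]]'>/dev/null;python3 pk.py .508 -.0973 .1 -35 37; for n in wrist scene side; do python3 snap.py $n g2$n >/dev/null; done
cat > chk.py <<'E'
from h import *
import json,sys
t=sys.argv[1]
for n,b in(('scene','s2'),('side','d2')):
    c=json.load(open(f'pics/{b}.json'));A=cv2.imread(f'pics/{b}_raw.png').astype(int);B=cv2.imread(f'pics/{t}{n}_raw.png').astype(int)
    u,v=proj(c,[.488,-.284,.06]).round().astype(int);print(n,u,v)
    for y in range(v-12,v+13,2):print(y,' '.join('%3d/%3d'%(A[y,x].mean(),B[y,x].mean()) for x in range(u-14,u+16,3)))
E
python3 chk.py g2
```

```text
t 29.25 pocket [ 0.4347 -0.1914  0.1361] tcp [ 0.4013 -0.1352  0.1965] F [-0.4  0.6 -0.3] w 0.0139 yaw,lean -59.54 36.94 j [-0.08 -0.36 -0.24  2.33  0.62  1.09 -0.05]
shift [1.047 1.676 0.124] turn [-2.92 -0.   -3.94] tcp [ 0.4544 -0.0598  0.1603]
scene 215 242
230 132/131 146/146 143/143 128/129 134/134 133/134 126/128 126/127 149/150 135/135
232 139/140 150/149 129/129 149/147 165/166 170/171 160/160 138/139 127/129 145/144
234 149/150 134/133 151/151 172/172 182/181 187/185 175/175 164/165 134/136 150/149
236 152/152 135/135 172/171 185/185 191/190 188/188 187/186 179/179 158/158 145/144
238 144/143 153/153 179/180 190/191 187/189 188/189 189/189 188/188 170/169 133/134
240 138/137 163/162 184/184 189/188 187/189 190/189 190/190 189/190 175/175 142/141
242 134/133 164/164 185/184 188/187 189/187 190/190 190/190 190/190 174/174 149/149
244 147/148 162/162 186/185 189/179 189/179 190/189 191/190 190/190 175/174 136/136
246 133/134 157/157 183/182 190/161 190/162 191/188 190/190 190/188 165/166 120/120
248 112/112 154/153 174/173 189/156 191/155 190/188 189/189 178/178 141/141 118/12
[... 658 characters left out ...]
/ 43 210/ 50 201/ 41 167/ 59
148 138/140 188/188 214/216 217/215 219/123 219/ 35 216/ 46 212/ 51 211/ 42 188/ 42
150 140/140 188/186 218/218 217/218 218/214 217/ 88 217/ 54 214/ 42 220/ 42 186/ 51
152 130/130 189/189 218/218 217/217 219/220 217/137 216/ 83 213/ 42 221/ 43 189/ 49
154  92/ 92 156/157 217/218 217/218 219/219 217/192 215/ 46 215/ 42 218/ 43 156/ 41
156 100/100  65/ 66 163/163 202/202 208/209 217/207 211/ 32 209/ 43 170/ 43  65/ 41
158 128/128  55/ 55  63/ 63  92/ 91 137/136 163/163 144/ 32  98/ 43  63/ 42  47/ 41
160 136/135  80/ 81  52/ 52  58/ 58  64/ 62  65/ 66  63/ 28  60/ 43  48/ 42  61/ 42
162 136/136 129/130  82/ 82  53/ 52  51/ 49  53/ 52  50/ 28  45/ 43  66/ 42 127/ 41
```

Both views agree: a new dark blob at (211,247) in the scene view shows the first ball in the dish. Going back for the second.

```bash
python3 -m crank '[[0.06,0.1,0.01,-0.1,0,-0.14,0],[0.06,0.18,0.02,-0.28,0,-0.38,0],[0.06,0.2,0.02,-0.32,0,-0.44,0],[0.06,0.2,0.02,-0.32,0,-0.44,0],[0.06,0.2,0.02,-0.32,0,-0.44,0],[0.05,0.2,0.02,-0.32,0,-0.44,0],[0.05,0.2,0.02,-0.32,0,-0.44,0],[0.05,0.2,0.02,-0.32,0,-0.44,0],[0.05,0.18,0.02,-0.32,0,-0.44,0],[0.04,0.16,0.01,-0.28,0,-0.36,0],[0,0,0,0,0,0,0]]'>/dev/null;python3 pk.py .508 -.0973 .1 -35 37;python3 pk.py .546 -.0124 .083 -30 37|tail -1
```

```text
t 30.5 pocket [ 0.5128 -0.1023  0.1115] tcp [ 0.4594 -0.0647  0.1719] F [ 0.5 -0.6 -1. ] w 0.0139 yaw,lean -34.95 36.94 j [-0.15 -0.37 -0.21  2.39  0.63  0.82  0.23]
shift [0.249 0.024 0.102] turn [-0.03 -0.01  0.03] tcp [ 0.4544 -0.0598  0.1603]
shift [0.725 1.738 0.161] turn [-0.63 -0.01 -0.77] tcp [0.4893 0.0203 0.1433]
```

```bash
python3 -m crank '[[0.09,0.08,0.02,0,0,0,0],[0.09,0.16,0.02,-0.06,0,-0.08,0],[0.09,0.2,0.02,-0.06,0,-0.08,0],[0.09,0.2,0.02,-0.06,0,-0.08,0],[0.08,0.2,0.02,-0.06,0,-0.08,0],[0.08,0.2,0.02,-0.06,0,-0.08,0],[0.07,0.2,0.02,-0.06,0,-0.08,0],[0.06,0.2,0.02,-0.06,0,-0.08,0],[0.06,0.18,0.01,-0.06,0,-0.08,0],[0.04,0.1,0.01,-0.06,0,-0.08,0],[0,0,0,0,0,0,0]]'>/dev/null;python3 pk.py .572 .0092 .065 -3 36
```

```text
t 31.6 pocket [ 0.5421 -0.0127  0.0815] tcp [0.486  0.0207 0.1419] F [-0.8  0.4 -1.2] w 0.0134 yaw,lean -30.56 36.91 j [-0.18 -0.21 -0.37  2.35  0.71  0.8   0.03]
shift [-0.18   0.082  0.521] turn [-3.31  0.17 -4.41] tcp [0.5077 0.0126 0.1264]
```

```bash
python3 -m crank '[[-0.02,0.01,0.05,-0.33,0,-0.44,0],[-0.02,0.01,0.05,-0.33,0.02,-0.44,0],[-0.02,0,0.05,-0.33,0.02,-0.44,0],[-0.02,0,0.05,-0.33,0.02,-0.44,0],[-0.02,0,0.05,-0.33,0.02,-0.44,0],[-0.02,0,0.05,-0.33,0.02,-0.44,0],[-0.02,0,0.05,-0.33,0.02,-0.44,0],[-0.01,0,0.05,-0.33,0.02,-0.44,0],[-0.01,0,0.05,-0.33,0.02,-0.44,0],[0,0,0.05,-0.33,0.02,-0.44,0],[0,0,0,0,0,0,0]]'>/dev/null;python3 pk.py .578 .0087 .0495 -3 36
```

```text
t 32.7 pocket [0.5655 0.0083 0.068 ] tcp [0.5024 0.016  0.1304] F [ 0.3 -0.9 -1.2] w 0.0137 yaw,lean -7.19 35.2 j [ 0.71 -0.38 -0.84  2.4  -0.28  0.42  1.49]
shift [ 0.034 -0.051  0.452] turn [-0.45 -0.16 -0.71] tcp [0.5137 0.0121 0.1109]
```

```bash
python3 -m crank '[[0,0,0.06,-0.1,-0.03,-0.15,0],[0,-0.01,0.07,-0.1,-0.03,-0.15,0],[0,-0.01,0.08,-0.1,-0.03,-0.15,0],[0.01,-0.01,0.08,-0.1,-0.03,-0.15,0],[0.01,-0.01,0.08,-0.05,-0.03,-0.1,0],[0.01,-0.01,0.06,0,-0.03,0,0],[0,0,0.02,0,0,0,0],[0,0,0,0,0,0,0]]'>/dev/null;python3 pk.py .578 .0087 .0490 -3 36;python3 pk.py .597 .0077 .0490 -3 36|tail -1;python3 snap.py wrist k1 >/dev/null;python3 lat.py k1 204 224
```

```text
t 33.5 pocket [0.5823 0.0114 0.0516] tcp [0.5182 0.0148 0.1133] F [-0.5 -1.2 -2.2] w 0.014 yaw,lean -3.02 35.77 j [ 0.99 -0.37 -1.03  2.4  -0.64  0.37  1.94]
shift [ 0.104 -0.059 -0.005] turn [-0.   -0.05 -0.  ] tcp [0.5137 0.0121 0.1104]
shift [-0.205 -0.059  0.217] turn [-0.   -0.05 -0.  ] tcp [0.5327 0.0111 0.1104]
204 11 11 11 11 11 11 11 11 10 10 11 12 13 12 12 13 13 13 13 13 13 13 13 12 11 11 11 11 12 13 13 13 12 11 11 11 11 11 11 11 11 11 11 11 11 11 11 11 11 11 11 11 11 11 11
206 11 11 11 11 11 11 11 11 12 12 13 13 12 12 12 12 12 12 12 12 12 12 12 13 13 12 11 11 11 11 11 11 11 11 11 11 11 11 11 11 11 11 11 11 11 11 11 11 11 11 11 11 11 11 11
208 11 11 11 11 11 11 11 11 12 13 12 12 12 12 12 12 12 12 12 12 12 12 12 12 12 13 13 12 11 11 11 11 11 11 11 11 11 11 11 11 11 10 11 11 11 10 11 11 11 11 11 10 11 11 11
210 11 11 11 11 11 11 11 11 11 13 13 12 12 12 12 12 12 12 12 12 12 12 11 10 10 11 13 12 11 11 11 11 11 11 11 11 11 11 11 11 11 11 10 11 10 10 11 11 11 11 10 11 11 11 11
212 10 11 11 11 11 11 11 11 11 12 13 13 12 12 12 12 12 12 12 12 12 9 4 0 0 0 1 4 11 11 11 11 11 11 11 11
[... 164 characters left out ...]
0 10 10 10 10 10 11 11 11 11 11 11 11 11 11 11 11 11 11 11
216 11 11 11 11 11 11 11 11 11 11 12 13 13 10 5 1 1 1 1 1 1 0 -2 -2 -2 -2 -2 -2 0 3 4 4 4 4 4 4 4 4 3 4 6 8 10 11 11 11 11 11 11 11 11 11 11 11 11
218 11 11 11 11 11 12 13 13 13 13 12 12 11 8 2 -2 -2 -2 -2 -2 -2 -2 -2 -2 -2 -2 -2 -2 -2 -2 -2 -2 -2 -2 -2 -2 -2 -2 -2 -2 2 7 10 11 11 11 11 11 11 11 11 11 11 11 11
220 11 11 11 11 11 12 13 12 13 13 12 12 12 8 2 -1 -2 -2 -2 -2 -2 -2 -2 -2 -2 -2 -2 -2 -2 -2 -2 -2 -2 -2 -2 -2 -2 -2 -2 -2 2 8 10 11 11 11 11 11 11 11 11 11 11 11 11
222 11 11 11 11 11 11 13 13 12 12 12 13 12 7 1 -2 -2 -2 -2 -2 -2 -2 -2 -2 -2 -2 -2 -1 -2 -2 -2 -2 -2 -2 -2 -2 -2 -2 -2 -2 1 7 10 11 11 11 11 11 11 11 11 11 11 11 11
```

```bash
python3 -m crank '[[0.02,-0.03,0.02,0,0,0,0],[0.02,-0.03,0.02,0,0,0,0],[-0.01,0,0.03,0,-0.02,0,0],[-0.03,0,0.025,0,-0.02,0,0],[-0.04,0,0.03,0,0,0,0],[-0.04,0,0.03,0,0,0,0],[-0.04,0,0.03,0,0,0,0],[-0.04,0,0.03,0,0,0,0],[-0.04,0,0.03,0,0,0,0],[0,0,0,0,0,0,0]]'>/dev/null;python3 pk.py .6025 .0072 .0490 -3 36.4
```

```text
t 34.55 pocket [0.5994 0.008  0.0483] tcp [0.5351 0.0113 0.1098] F [-0.5 -0.3 -0.8] w 0.014 yaw,lean -2.97 35.92 j [ 1.1  -0.34 -1.13  2.37 -0.66  0.35  1.98]
shift [-0.045 -0.01   0.028] turn [ 0.01 -0.1  -0.  ] tcp [0.5378 0.0106 0.11  ]
```

Finish the approach, then lift about 27 mm as before.

```bash
python3 -m crank '[[-0.03,-0.01,0.02,0,-0.05,0,0],[-0.02,-0.005,0.02,0,-0.05,0,0],[0,0,0,0,0,0,0],[0,0,0,0,0,0,0]]'>/dev/null;python3 pk.py;python3 -m crank '[[-0.03,0,-0.04,0,0,0,0],[-0.03,0,-0.04,0,0,0,0],[-0.03,0,-0.04,0,0,0,0],[-0.03,0,-0.04,0,0,0,0],[0,0,0,0,0,0,0],[-0.02,0,-0.03,0,-0.05,0,0],[-0.02,0,-0.03,0,-0.05,0,0],[-0.03,0,-0.04,0,-0.05,0,0],[-0.03,0,-0.04,0,-0.05,0,0],[-0.03,0,-0.04,0,0,0,0],[-0.03,0,-0.04,0,0,0,0],[-0.03,0,-0.04,0,0,0,0],[0,0,0,0,0,0,0],[0,0,0,0,0,0,0]]'>/dev/null;python3 pk.py;for n in wrist scene; do python3 snap.py $n k4$n >/dev/null; done
python3 - <<'E'
import cv2,numpy as np
for a,b in(('f4scene','k4scene'),):
    A=cv2.imread(f'pics/{a}_raw.png').mean(2);B=cv2.imread(f'pics/{b}_raw.png').mean(2)
    for y in range(222,244,2):print(y,' '.join('%3d/%3d'%(A[y,x],B[y,x]) for x in range(295,315,2)))
A=cv2.imread('pics/f4wrist_raw.png').mean(2);B=cv2.imread('pics/k4wrist_raw.png').mean(2)
for y in range(190,232,3):print(y,' '.join('%3d/%3d'%(A[y,x],B[y,x]) for x in range(270,294,2)))
E
```

```text
t 34.95 pocket [0.6026 0.0072 0.0484] tcp [0.5378 0.0105 0.1094] F [-0.3  0.8 -1.7] w 0.0139 yaw,lean -2.96 36.4 j [ 1.1  -0.33 -1.13  2.37 -0.67  0.33  1.98]
t 36.35 pocket [0.6036 0.0071 0.0759] tcp [0.5378 0.0105 0.1357] F [-0.3  0.5 -0.1] w 0.0136 yaw,lean -2.95 37.41 j [ 0.98 -0.36 -1.    2.36 -0.61  0.38  1.93]
222  53/ 53  73/ 76 110/102  87/ 76  80/ 78  67/ 65  56/ 56  45/ 44  45/ 41  45/ 44
224  45/ 46  80/ 74 136/129 139/137 130/129  93/ 93  73/ 72  56/ 55  46/ 44  47/ 48
226  56/ 58 104/111 142/143 170/172 158/158 113/117  99/ 99  85/ 83  60/ 60  54/ 51
228  74/ 72 100/106 135/133 154/155 148/152 133/131 114/112 105/106  82/ 83  54/ 55
230  75/ 78  86/ 90 117/112 131/126 132/128 138/127 117/115 111/109  98/100  73/ 71
232  84/ 86  91/ 93 100/ 99 125/119 154/125 156/116 133/121 115/115 107/108  90/ 93
234  81/ 77  78/ 78  84/ 85 109/108 157/130 168/132 140/122 130/128 112/114 106/106
236  77/ 75  75/ 74  76/ 77 105/111 128/139 129/125 126/129 132/131 125/125 108/109
238  86/ 87  81/ 80  74/ 82  91/ 96 136/138 135/138 137/138 125/124 130/131 120/121
240 101/101  89/ 96  79/ 
[... 842 characters left out ...]

211 210/207 195/195 163/169 200/196 217/214 219/220 223/221 220/220 217/219 212/211 198/198 205/205
214 210/211 192/194 199/198 225/224 234/233 236/235 239/237 236/236 234/233 230/228 216/216 194/197
217 197/200 190/192 191/193 195/196 196/196 197/195 197/195 196/197 195/195 195/194 195/195 195/194
220 187/184 190/190 191/190 191/190 191/190 188/187 180/180 183/183 191/189 192/190 193/190 193/189
223 192/194 189/189 188/188 190/189 191/191 170/171 162/164 166/163 184/183 191/195 194/195 190/192
226 255/255 255/255 255/255 255/255 255/255 229/230 161/161 168/168 255/255 255/255 255/255 255/255
229 255/255 255/255 245/244 247/247 244/245 184/184 162/165 162/165 232/230 248/248 242/243 241/245
```

The same signature as the first lift: a ball in the spoon, and one fewer on the rail. I'll repeat the carry.

```bash
python3 -m crank '[[0.03,0,-0.03,0,0,0,0],[0.06,0,-0.07,0,0,0,0],[0.09,0,-0.1,0,0,0,0],[0.1,0,-0.12,0,0,0,0],[0.1,0,-0.12,0,0,0,0],[0.1,0,-0.12,0,0,0,0],[0.1,0,-0.1,0,0,0,0],[0.09,0,-0.07,0,0,0,0],[0.06,0,-0.05,0,0,0,0],[0.03,0,-0.02,0,0,0,0],[0,0,0,0,0,0,0]]'>/dev/null;python3 pk.py;python3 -m crank '[[0,0,0,0.16,0,0.22,0],[0,0,0,0.3,0,0.4,0],[0,0,0,0.32,0,0.44,0],[0,0,0,0.32,0,0.44,0],[0,0,0,0.32,0,0.44,0],[0.02,0,0,0.32,0,0.44,0],[0.04,0,0,0.32,0,0.44,0],[0.06,0,0,0.32,0,0.44,0],[0.06,0,0,0.32,0,0.44,0],[0.06,0,0,0.3,-0.05,0.4,0],[0.05,0,0,0.16,-0.05,0.22,0],[0.03,0,0,0,-0.05,0,0],[0,0,0,0,0,0,0]]'>/dev/null;python3 pk.py .510 -.10 .1 -35 37
```

```text
t 37.55 pocket [0.5674 0.0117 0.0918] tcp [0.5029 0.0152 0.153 ] F [ 0.7  0.9 -2. ] w 0.0137 yaw,lean -3.03 36.19 j [ 0.48 -0.38 -0.6   2.4  -0.21  0.44  1.52]
t 38.85 pocket [ 0.5477 -0.0126  0.0829] tcp [0.491  0.0199 0.1433] F [-0.8 -0.5 -0.5] w 0.0138 yaw,lean -29.79 36.96 j [ 0.72 -0.37 -1.08  2.32  0.3   0.61  0.44]
shift [-0.378 -1.774 -0.139] turn [ 0.62 -0.01  0.84] tcp [ 0.4564 -0.0625  0.1603]
```

```bash
python3 -m crank '[[-0.02,-0.06,-0.005,0.05,0,0.07,0],[-0.03,-0.12,-0.01,0.05,0,0.07,0],[-0.03,-0.15,-0.01,0.05,0,0.07,0],[-0.03,-0.15,-0.01,0.05,0,0.07,0],[-0.03,-0.15,-0.01,0.05,0,0.07,0],[-0.03,-0.15,-0.01,0.05,0,0.07,0],[-0.03,-0.15,-0.01,0.05,0,0.07,0],[-0.03,-0.15,-0.01,0.05,0,0.07,0],[-0.03,-0.15,-0.01,0.05,0,0.07,0],[-0.03,-0.15,-0.01,0.05,0,0.07,0],[-0.03,-0.15,-0.01,0.03,0,0.07,0],[-0.03,-0.12,-0.01,0.03,0,0.07,0],[-0.02,-0.08,0,0,0,0.05,0],[-0.01,-0.04,0,0,0,0,0]]'>/dev/null;python3 pk.py;python3 -m crank '[[-0.03,-0.06,-0.01,0.1,0,0.14,0],[-0.04,-0.12,-0.02,0.2,0,0.28,0],[-0.04,-0.16,-0.02,0.24,0,0.32,0],[-0.04,-0.18,-0.02,0.24,0,0.32,0],[-0.04,-0.18,-0.02,0.24,0,0.32,0],[-0.04,-0.18,-0.02,0.24,0,0.32,0],[-0.04,-0.18,-0.02,0.24,0,0.32,0],[-0.04,-0.18,-0.02,0.24,0,0.32,0],[-0.04,-0.18,-0.02,0.24,0,0.32,0],[-0.04,-0.18,-0.02,0.24,0,0.32,0],[-0.04,-0.16,-0.02,0.24,0,0.32,0],[-0.03,-0.12,-0.01,0.2,0,0.28,0],[-0.02,-0.06,0,0.1,0,0.14,0],[0,0,0,0,0,0,0]]'>/dev/null;python3 pk.py .4705 -.254 .115 -60 37
```

```text
t 40.25 pocket [ 0.5093 -0.0975  0.0999] tcp [ 0.4557 -0.0603  0.1604] F [ 1.   0.5 -1.2] w 0.0137 yaw,lean -35.1 36.86 j [ 0.22 -0.38 -0.52  2.4   0.48  0.72  0.34]
t 41.65 pocket [ 0.4306 -0.192   0.1221] tcp [ 0.396  -0.1367  0.1827] F [-0.2 -0.6 -1.3] w 0.0137 yaw,lean -58.37 36.75 j [-0.06 -0.38 -0.25  2.37  0.62  1.05 -0.04]
shift [-1.089  0.074  0.999] turn [ 0.26 -0.05  0.21] tcp [ 0.4378 -0.1973  0.1753]
```

```bash
python3 -m crank '[[-0.06,0,0.06,0.02,0,0.03,0],[-0.1,0.01,0.1,0.02,0,0.03,0],[-0.12,0.01,0.12,0.02,0,0.03,0],[-0.12,0.01,0.12,0.02,0,0.03,0],[-0.12,0.01,0.12,0.02,0,0.03,0],[-0.12,0.01,0.12,0.02,0,0.03,0],[-0.12,0.01,0.11,0.02,0,0.03,0],[-0.11,0.01,0.1,0.02,0,0.02,0],[-0.09,0.01,0.08,0,0,0,0],[-0.06,0,0.06,0,0,0,0],[-0.04,0,0.03,0,0,0,0],[-0.02,0,0.01,0,0,0,0],[0,0,0,0,0,0,0]]'>/dev/null;python3 pk.py .477 -.265 .098 -60 2
```

```text
t 42.95 pocket [ 0.4709 -0.2539  0.1131] tcp [ 0.4376 -0.1979  0.1737] F [ 0.6  0.3 -1. ] w 0.014 yaw,lean -59.7 36.73 j [ 0.02 -0.26 -0.13  2.32  0.7   0.93  0.02]
shift [-1.077  0.007  0.523] turn [0.1  6.95 0.03] tcp [ 0.4675 -0.2485  0.185 ]
```

Tip, then withdraw and check.

```bash
python3 -m crank '[[-0.08,0,0.04,0,0.5,0,0],[-0.08,0,0.035,0,0.5,0,0],[-0.08,0,0.03,0,0.5,0,0],[-0.08,0,0.03,0,0.5,0,0],[-0.08,0,0.025,0,0.5,0,0],[-0.08,0,0.02,0,0.5,0,0],[-0.085,0,0.015,0,0.5,0,0],[-0.085,0,0.01,0,0.5,0,0],[-0.085,0,0.01,0,0.5,0,0],[-0.085,0,0.005,0,0.5,0,0],[-0.085,0,0,0,0.5,0,0],[-0.085,0,0,0,0.5,0,0],[-0.085,0,-0.005,0,0.5,0,0],[-0.08,0,-0.01,0,0.5,0,0],[0,0,0,0,0,0,0],[0,0,0,0,0,0,0],[0,0,0,0,0,0,0],[0,0,0,0,0,0,0]]'>/dev/null;python3 pk.py;python3 -m crank '[[0.12,0,0,0,-0.7,0,0],[0.12,0,-0.01,0,-0.7,0,0],[0.12,0,-0.02,0,-0.7,0,0],[0.115,0,-0.03,0,-0.7,0,0],[0.11,0,-0.03,0,-0.7,0,0],[0.11,0,-0.04,0,-0.7,0,0],[0.11,0,-0.05,0,-0.7,0,0],[0.105,0,-0.055,0,-0.7,0,0],[0.1,0,-0.06,0,-0.7,0,0],[0.1,0,-0.07,0,-0.7,0,0],[0.2,0,-0.2,0,0,0,0],[0.3,0,-0.3,0,0,0,0],[0.3,0,-0.3,0,0,0,0],[0.2,0,-0.2,0,0,0,0],[0,0,0,0,0,0,0]]'>/dev/null;python3 pk.py; for n in wrist scene side; do python3 snap.py $n q2$n >/dev/null; done;python3 chk.py q2
```

```text
t 44.75 pocket [ 0.477  -0.2636  0.0976] tcp [ 0.467  -0.2479  0.1846] F [-0.2  1.1 -1.1] w 0.0137 yaw,lean -59.65 1.81 j [ 0.12  0.07  0.3   1.83 -0.01  1.21  0.94]
t 46.25 pocket [ 0.4353 -0.1911  0.1357] tcp [ 0.4018 -0.1352  0.1963] F [ 0.3 -0.5 -0.8] w 0.0138 yaw,lean -59.57 36.72 j [-0.07 -0.37 -0.24  2.33  0.61  1.08 -0.04]
scene 215 242
230 132/131 146/146 143/143 128/126 134/135 133/134 126/127 126/126 149/150 135/136
232 139/139 150/148 129/129 149/147 165/166 170/171 160/159 138/139 127/128 145/145
234 149/149 134/134 151/150 172/172 182/182 187/185 175/174 164/164 134/134 150/149
236 152/152 135/134 172/170 185/185 191/189 188/189 187/186 179/179 158/158 145/146
238 144/143 153/154 179/179 190/189 187/187 188/186 189/189 188/188 170/169 133/133
240 138/136 163/163 184/183 189/189 187/176 190/180 190/186 189/190 175/174 142/142
242 134/134 164/164 185/185 188/187 189/156 190/163 190/183 190/190 174/176 149/149
244 147/146 162/162 186/184 189/183 189/156 190/152 191/188 190/189 175/175 136/137
246 133/134 157/157 183/174 190/181 190/177 191/186 190/190 190/188 165/167 120/1
[... 743 characters left out ...]
/ 48 210/ 44 201/ 42 167/ 59
148 138/138 188/188 214/215 217/218 219/186 219/ 49 216/ 46 212/ 44 211/ 42 188/ 49
150 140/140 188/188 218/218 217/218 218/158 217/ 62 217/ 55 214/ 42 220/ 42 186/ 58
152 130/130 189/189 218/218 217/218 219/168 217/ 70 216/ 63 213/ 43 221/ 41 189/ 50
154  92/ 92 156/157 217/218 217/218 219/219 217/187 215/ 39 215/ 43 218/ 42 156/ 42
156 100/100  65/ 66 163/163 202/201 208/208 217/207 211/ 31 209/ 43 170/ 41  65/ 42
158 128/127  55/ 54  63/ 64  92/ 91 137/135 163/163 144/ 31  98/ 42  63/ 43  47/ 42
160 136/136  80/ 82  52/ 53  58/ 57  64/ 62  65/ 65  63/ 24  60/ 43  48/ 42  61/ 41
162 136/135 129/129  82/ 81  53/ 53  51/ 50  53/ 52  50/ 29  45/ 43  66/ 42 127/ 42
```

Two blobs are now in the dish, at (214,243) and (209,249): both balls are weighed. I'll return the spoon.

```bash
python3 -m crank '[[0.13,0.19,-0.1,0,0,0,0],[0.26,0.38,-0.19,0,0,0,0],[0.26,0.38,-0.19,0,0,0,0],[0.26,0.38,-0.19,0,0,0,0],[0.26,0.38,-0.19,0,0,0,0],[0.26,0.38,-0.19,0,0,0,0],[0.26,0.38,-0.19,0,0,0,0],[0.13,0.19,-0.1,0,0,0,0]]'>/dev/null;python3 go.py .43 .285 .2 -60 36.75
```

```text
t 47.2 pos [0.4604 0.0304 0.1952] shift [ 3.723  2.053 -2.87 ] turn [ 0.11 -0.02  0.01] F [-0.2  0.6 -0.8] w 0.014 ff 30.0
yaw,lean -59.61 36.64 j [-0.18 -0.07 -0.49  2.1   0.64  1.26 -0.39]
```

```bash
python3 -m crank '[[0.2,0.12,-0.16,0,0,0,0],[0.4,0.22,-0.31,0,0,0,0],[0.45,0.25,-0.35,0,0,0,0],[0.45,0.25,-0.35,0,0,0,0],[0.45,0.25,-0.35,0,0,0,0],[0.45,0.25,-0.35,0,0,0,0],[0.45,0.25,-0.35,0,0,0,0],[0.45,0.25,-0.35,0,0,0,0],[0.4,0.2,-0.3,0,0,0,0],[0,0,0,0,0,0,0]]'>/dev/null;python3 go.py .4211 .2968 .186 1.68 36.75
```

```text
t 48.2 pos [0.4281 0.2848 0.2002] shift [ 0.393 -0.002  0.062] turn [-7.25  0.01 -9.85] F [-0.3  0.2 -0.6] w 0.0138 ff 30.0
yaw,lean -59.5 36.6 j [-0.5   0.31 -0.69  1.73  0.69  1.61 -0.8 ]
```

```bash
python3 -m crank '[[0,0,0,-0.4,0,-0.5,0],[0,0,0,-0.57,0,-0.78,0],[0,0,0,-0.57,0,-0.78,0],[0,0,0,-0.57,0,-0.78,0],[0,0,0,-0.57,0,-0.78,0],[0,0,0,-0.57,0,-0.78,0],[0,0,0,-0.57,0,-0.78,0],[0,0,0,-0.57,0,-0.78,0],[0,0,0,-0.57,0,-0.78,0],[0,0,0,-0.57,0,-0.78,0],[0,0,0,-0.57,0,-0.78,0],[0,0,0,-0.57,0,-0.78,0],[0,0,0,-0.57,0,-0.78,0],[0,0,0,0,0,0,0]]'>/dev/null;python3 go.py .4211 .2968 .186 1.68 36.75
```

```text
t 49.6 pos [0.4296 0.2788 0.2009] shift [0.308 0.366 0.139] turn [-0.09  0.05 -0.02] F [ 0.3 -0.4 -0.1] w 0.0141 ff 30.0
yaw,lean 1.33 36.98 j [-0.38 -0.26 -0.59  2.23  0.52  0.81  0.31]
```

Align over the stand and descend part way.

```bash
python3 -m crank '[[0.08,0.1,0.03,-0.05,0.03,0,0],[0.08,0.1,0.03,-0.04,0.02,-0.02,0],[0.08,0.1,0.04,0,0,0,0],[0.07,0.07,0.04,0,0,0,0],[0,0,0,0,0,0,0]]'>/dev/null;python3 go.py .4211 .2968 .12 1.68 36.75
```

```text
t 50.1 pos [0.4201 0.3004 0.185 ] shift [ 0.761 -0.073  1.054] turn [ 0.03 -0.03  0.02] F [ 0.4  0.3 -0.2] w 0.0135 ff 30.0
yaw,lean 1.86 36.6 j [-0.38 -0.22 -0.65  2.23  0.56  0.81  0.22]
```

```bash
python3 -m crank '[[0.08,-0.02,0.1,0,0,0,0],[0.11,-0.02,0.16,0,0,0,0],[0.11,-0.02,0.16,0,0,0,0],[0.11,-0.01,0.16,0,0,0,0],[0.11,0,0.16,0,0,0,0],[0.11,0,0.16,0,0,0,0],[0.08,0,0.1,0,0,0,0],[0.05,0,0.05,0,0,0,0],[0,0,0,0,0,0,0]]'>/dev/null;python3 go.py .4211 .2968 .077 1.68 36.75
```

```text
t 51.0 pos [0.4215 0.296  0.1205] shift [0.525 0.016 0.694] turn [ 0.02 -0.02  0.02] F [-0.1  0.3  0.1] w 0.0139 ff 30.0
yaw,lean 1.81 36.63 j [-0.35 -0.12 -0.71  2.3   0.75  0.72  0.01]
```

```bash
python3 -m crank '[[0.06,0.01,0.08,0,0,0,0],[0.08,0.005,0.11,0,0,0,0],[0.08,0,0.11,0,0,0,0],[0.08,0,0.11,0,0,0,0],[0.06,0,0.08,0,0,0,0],[0.04,0,0.06,0,0,0,0],[0.04,0,0.05,0,0,0,0],[0.03,0,0.03,0,0,0,0],[0,0,0,0,0,0,0]]'>/dev/null;python3 go.py .4211 .2968 .0765 1.68 36.75
```

```text
t 51.9 pos [0.4216 0.2971 0.0817] shift [ 0.07  -0.005  0.078] turn [ 0.03 -0.02  0.01] F [ 0.5 -0.6 -1. ] w 0.0135 ff 30.0
yaw,lean 1.81 36.67 j [-0.35 -0.03 -0.74  2.34  0.91  0.7  -0.18]
```

```bash
python3 -m crank '[[0.02,0,0.02,0,0,0,0],[0.02,0,0.02,0,0,0,0],[0.015,0,0.02,0,0,0,0],[0.01,0,0.015,0,0,0,0],[0,0,0,0,0,0,0],[0,0,0,0,0,0,0]]'>/dev/null;python3 go.py .4211 .2968 .0765 1.68 36.75
```

```text
t 52.5 pos [0.4213 0.2971 0.077 ] shift [ 0.009 -0.006  0.005] turn [ 0.03 -0.01  0.01] F [-0.9 -0.1 -0.3] w 0.0137 ff 30.0
yaw,lean 1.81 36.68 j [-0.35 -0.01 -0.75  2.34  0.93  0.7  -0.2 ]
```

```bash
python3 -m crank '[[0.008,-0.004,0.006,0,0,0,0],[0,0,0,0,0,0,0],[0,0,0,0,0,0,0.25],[0,0,0,0,0,0,0.4],[0,0,0,0,0,0,0.5],[0,0,0,0,0,0,0.5],[0,0,0,0,0,0,0.5],[0,0,0,0,0,0,0.5]]';python3 -m crank '[[0,0,-0.1,0,0,0,0.5],[0,0,-0.2,0,0,0,0.5],[0,0,-0.3,0,0,0,0.5],[0,0,-0.3,0,0,0,0.5],[0,0,-0.3,0,0,0,0.5],[0,0,-0.3,0,0,0,0.5],[0,0,-0.3,0,0,0,0.5],[-0.2,0,-0.4,0,0,0,0.5],[-0.2,0,-0.4,0,0,0,0.5],[-0.2,0,-0.4,0,0,0,0.5],[0,0,0,0,0,0,0.5]]'; for n in wrist scene side; do python3 snap.py $n z1$n; done
python3 - <<'E'
from h import *
import json
c=json.load(open('pics/d2.json'))
A=cv2.imread('pics/side0.png');B=cv2.imread('pics/z1side_raw.png')
B=cv2.resize(B,(800,600),interpolation=cv2.INTER_CUBIC)
def handle(I,n):
    h=cv2.cvtColor(I,cv2.COLOR_BGR2HSV);m=cv2.inRange(h,(3,110,50),(18,255,255))[430:475,385:450]
    k,l,st,ce=cv2.connectedComponentsWithStats(m);i=1+st[1:,4].argmax();print(n,st[i],ce[i].round(2))
handle(A,'before');handle(B,'after')
d=np.abs(A.astype(int)-B).sum(2)
for nm,(x,y,w,h) in dict(stand=(345,430,100,65),tape=(240,370,60,55),driver=(370,335,110,25),spool=(300,230,45,45),balance=(390,185,100,75),white=(490,195,50,35),rail=(290,285,90,65)).items():
    print(nm,d[y:y+h,x:x+w].mean().round(1),(d[y:y+h,x:x+w]>90).sum())
E
```

```text
time_s: 53.3
position: [0.4212, 0.2969, 0.0765]
tool_rot: [[-0.802, -0.032, 0.597], [-0.025, 1.0, 0.02], [-0.597, 0.001, -0.802]]
contact_force: [-0.7, -0.2, 0.5]
width: 0.0428
finger_force: 0.0
time_s: 54.4
position: [0.3556, 0.2963, 0.2181]
tool_rot: [[-0.8, -0.033, 0.599], [-0.023, 0.999, 0.024], [-0.6, 0.005, -0.8]]
contact_force: [0.2, -0.4, 0.1]
width: 0.0434
finger_force: 0.0
[0.35547806 0.2956769  0.21635317] [-0.51102418 -0.36658797 -0.62620032  2.24855919  0.44398569  0.93118469
  0.24362528]
[0.3553769  0.29495985 0.21502811] [-0.51029332 -0.36538665 -0.62689947  2.25004498  0.44434669  0.93077206
  0.24311687]
[0.35534714 0.29451477 0.21425765] [-0.50979657 -0.36456479 -0.62723024  2.25078125  0.44448564  0.93065993
  0.24290255]
before [ 19   9  32  19 350] [35.16 17.97]
after [ 19   9  33  20 350] [35.42 18.24]
stand 3.5 1
tape 2.2 0
driver 2.3 0
spool 22.8 163
balance 5.6 110
white 2.0 0
rail 13.7 244
```

Run:
```python
from h import *
import json
for a,b in(('d2','z1side'),('s2','z1scene')):
    c=json.load(open(f'pics/{a}.json'));A=cv2.imread(f'pics/{a}_raw.png').astype(int);B=cv2.imread(f'pics/{b}_raw.png').astype(int)
    for n,p in dict(spool=(.703,-.18,.02),tape=(.717,.199,.012),ball1=(.6094,.0083,.055),ball2=(.6305,.006,.0585),ball3=(.649,.004,.062),dish=(.488,-.284,.06),carton=(.404,.463,.03)).items():
        u,v=proj(c,p).round().astype(int);w=3 if 'ball' in n else 14;d=(B-A)[v-w:v+w,u-w:u+w].mean(2);print(b,n,d.mean().round(1),np.abs(d).mean().round(1))
```

```text
z1side spool 0.1 0.6
z1side tape 0.0 0.7
z1side ball1 -0.1 0.4
z1side ball2 -8.0 20.3
z1side ball3 -36.6 41.7
z1side dish -5.2 6.1
z1side carton 0.1 0.6
z1scene spool -0.0 1.1
z1scene tape -0.1 1.2
z1scene ball1 -3.1 3.9
z1scene ball2 -17.6 19.5
z1scene ball3 -16.4 18.9
z1scene dish -2.6 3.2
z1scene carton -0.0 1.0
```

One ball is left at the stop, two are in the dish, and the spoon and other objects are as they were, so I'm handing in.

```bash
python3 -c "
from rig import job
print(job.finish_job())"
```

```text
the job is handed in; nothing more can be done
None
```

I tipped two balls, one at a time, into the grey balance's dish, left the third on the rail at the stop, put the spoon back in its stand, and handed the job in at about 55 s; before/after camera checks showed the bench objects I compared unmoved, though no verdict came back.

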